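Free the paint bottle jammed in the dispenser

TASK

In the two-lane bottle dispenser one paint bottle has overrun the two sprung keeper rollers and is jammed at the bottom of its lane, between the tall cheeks. Push it by its base back up the lane until it is past the rollers and they spring shut behind it, then take it out from above and lay it gently on its side, flat inside the empty white tray. Leave the other bottle in its lane and the things around where they are.

Things in the scene. Friction and masses are not known exactly. Their poses are not given: they have to be found in the camera images.
- rack: Bottle dispenser, plywood, fixed; base board 310 x 200 mm. Two lanes 115 mm apart climb at 18 degrees along its +x. Origin: centre of its underside; x: level, from the low to the high end; y: across the lanes, left when looking uphill; z up. The jammed bottle's lane is at y = -57.5 mm, the other at +57.5 mm. Bottles slide endwise on two 8 mm rods, 14 mm either side of the lane's middle.
- mouth (a point): Low end of the jammed bottle's lane: middle of its flat plywood floor, 50 mm above the table. Below, s means distance up the slope from here (the lane is 300 mm long) and h the height square to the lane floor. On the rods a bottle's axis is at h = 29.4 mm.
- base_gap (a point): Middle of the low end, s = 2, h = 29.4 mm, in front of the jammed bottle's base (its base face is at s = 4 mm). Two end tabs (s = 0 to 4 mm, 22 mm high) stop the bottle; between them is a gap 30 mm wide, above them the end is open: a finger at h = 24 mm or more passes over the tabs and can follow the base up the lane between the cheeks, which are 55 mm apart.
- cheek_end (a point): s = 150, h = 47 mm, middle of the lane: upper end of the two tall cheeks (side walls, 4 mm thick, 27.5 mm either side of the middle, 47 mm high) that stand from s = 0 to 150 mm and leave 2.5 mm beside a bottle. Beyond, up to s = 300 mm, the lane has no sides: there a bottle can be gripped across from above; the flat floor reaches 31 mm either side or more.
- lane_top (a point): High end of the same lane, middle of its floor, s = 300 mm. Open: a bottle pushed too far falls out.
- bottle: The jammed paint bottle: white plastic, grey cap, 145 mm long, 0.14 to 0.28 kg, base downhill. Body 50 mm in diameter, 85 mm long; cone shoulder 18 mm; neck and cap 28 mm in diameter, 42 mm long. Origin: on its axis, 55 mm from the base, near the centre of mass. x: along the axis from base to cap; y, z: no meaning, it is round. It slides back downhill when not held.
- keeper_l (a joint): Swing (rad) of the left keeper: an upright roller, 14 mm thick, h = 9 to 39 mm, on a sprung arm that reaches into the lane through a window in the +y cheek. 0 = shut, about 0.1 to 0.2 when pushed open by the bottle's body. Both shut leave a gap of 38 mm; shut fingers fit through. Both stand at the same s, somewhere from 117 to 137 mm; where is not reported.
- keeper_r (a joint): The same for the right keeper (-y side). Pushed uphill, the bottle's shoulder has to spread both (about 6 to 14 N), its body then rubs along them (2 to 5 N), and they snap shut when the base is about 6 mm beyond their centres: then the push falls below 2 N. Let go there, the bottle slides back a little and rests with its base against the shut rollers.
- spare: An equal bottle in the other lane, resting properly with its base against its own keepers. Leave it. Origin and axes as for the jammed bottle.
- tray: The empty white plastic tray, 210 mm (its x) by 136 mm (its y), fixed, rim 16 mm high and 5 mm thick, inner floor 5 mm above the table. Origin: centre of its underside, on the table. A bottle lying flat in it has its axis 30 mm above the table.
- paint_tray: An equal white tray that is in use, with paint patches and a palette knife in it. Not this one. Origin: centre of its underside.
- jar: A white jar with a black lid, 60 mm across and 75 mm high, standing on the table. Leave it. Origin: centre of its underside.
- jar_b: A clear jar with a white lid, 60 mm across and 65 mm high, standing on the table. Leave it. Origin: centre of its underside.
- standing: An orange paint bottle 48 mm across and 135 mm high, standing on the table. Leave it. Origin: centre of its underside.
- water: A clear plastic cup 90 mm across and 70 mm high, standing on the table. Leave it. Origin: centre of its underside.
- brush: A flat paint brush, 200 mm long, lying on the table. Leave it. Origin: middle of its underside.
Mind the look-alikes: they are no part of the job. What is shaped like the bottle but pink is not meant.

How it is judged:
By the outcome, as a careful person would: the job done as asked, in the order asked, and still so for the second after the job is handed in, with the robot touching nothing.
It also fails if it takes over 70 s, if anything falls off the work surface, if the arm or the gripper's body presses on something with over 40 N, if the wrist force passes 120 N, or if a joint passes its speed limit or range.

ROBOT

A 6-joint arm with a two-finger parallel gripper is mounted at the origin on the work surface. World frame = base frame: x ahead of the robot, y to its left, z up, the work surface at z = 0. Lengths are in m, angles in rad, forces in N, time in s.
With the tool pointing down it reaches from about 0.375 to 0.9 m from the base axis. Payload 3.1 kg.
Tool frame: the origin (TCP) lies between the finger pads; the fingertips stand 25 mm ahead of it and the grasp point (between the pads) lies 6 mm ahead of it; y points along the fingers, x is the direction in which the jaws open and shut, and the axes are right-handed (so a half turn about y gives the same grasp; the last joint's range is limited). The gripper opens to 87 mm and grips with 3 to 60 N. Pads are 19 mm wide; open, the fingers measure 117 mm over their backs; the gripper's body (75 mm by 190 mm) begins 51 mm behind the grasp point.
Start: joints at [1.157, 0.527, 1.433, -0, 1.181, -0.178], TCP at [0.146, 0.608, 0.22] pointing down, gripper open.
Joint ranges: [-3.08, 3.08], [-0.75, 2.2], [0.22, 2.44], [-1.43, 4.57], [0, 2.65], [-2.85, 2.85]. Speed limits (rad/s): [2.79, 2.79, 3.14, 3.14, 3.14, 3.14].

INTERFACE

Orientations are given as a unit quaternion [x, y, z, w].
In Python, from rig import robot gives the robot as it stands.
- The arm moves only by the tool carry_out, never from a script. Its argument "moves" is a list of rows, each a list of 7 numbers: the opening, from 0 (shut) to 1 (fully open), then the shift along the tool's x, y, z in cm, then the turn, a rotation vector about the tool's x, y, z in rad. In form: [[grip, x, y, z, rx, ry, rz], ...]. A call has 1 to 20 rows; each row is the pose to reach, as a shift and turn from the pose commanded when the call began, along the tool's axes at that moment; what a row does not reach only later rows make up. A row lasts 1/10 s, in which the tool goes at most 50 mm and 8.59 degrees, less where a joint would pass 70% of its speed; a pose out of reach is approached as far as the arm can. A call with a gripper value outside its range is refused whole. The fingers move at their own pace and stop on an object; "force" is the grip in N (left out, the last holds). Time passes only in rows, so rows that repeat a pose let the fingers close. It gives the time, the measured TCP pose, the force and the opening at its end, in the units of the state.
- robot.get_obs(): the state, without advancing time (a new reading comes with each control period).
- robot.camera(name): name is "side" or "top"; returns the picture (480x640x3 uint8, red, green, blue); there is no depth.
- robot.camera_params(name): a dict with "fx", "fy", "cx", "cy" (pixels), "k1" (the pictures are not rectified: a ray, as slopes to the right and down, at radius r is drawn at 1 + k1 r^2 times it, then the intrinsics apply), "extrinsics" (4x4, takes a point from camera to world coordinates). Camera axes: x right, y down, z forward; pixel columns grow to the right and rows downward; lengths in m; the calibration is good to about 2 mm. A picture is of the moment at which its call begins. camera_params takes no time and is no camera call.
- robot.hand_in(): hands the job in, once; it reports no verdict.
The state is a dict: "time": time; "q": joint angles; "joint_velocities": joint speeds; "joint_torque": joint torques, N m; "position": TCP position; "tool_rot": TCP orientation; "ft_force": force on the tool from outside, world axes, zero at the start; "moment": the same for the moment, N m; "grip_width": finger opening in m.
Only numpy, scipy, OpenCV 4.12 (cv2) and the standard library are available. Lean on these libraries where they do the work, as an engineer would, in place of code of your own. Each camera call takes 0.05 s, during which the arm holds its last target.

## Working session

There is one attempt and no reset: what is moved stays moved. The work goes in short steps, Python scripts to look and compute and a tool call to move; the robot and the scene stay as the last step left them, time stands still between calls to the robot, and variables do not carry over. Pictures are saved under pics/ and viewed, and the job is handed in when it is done.

Besides the shell and the picture viewer there is one more tool, called as name(argument=value, ...) on one line, values as JSON. carry_out: Moves the arm, as the interface text tells. Its arguments: {"type":"object","properties":{"moves":{"type":"array"},"force":{"type":"number"}},"required":["moves"]}

```bash
ls -la; mkdir -p pics; python3 - <<'E'
from rig import robot
import cv2, numpy as np
o=robot.get_obs(); print({k:np.round(v,3).tolist() for k,v in o.items()})
for n in ("side","top"):
    im=robot.camera(n); cv2.imwrite(f"pics/{n}0.png",im[:,:,::-1]); p=robot.camera_params(n); print(n,p)
E
```

```text
total 12
drwxr-xr-x  3 agent agent 4096 Dec  6 09:42 .
drwxr-xr-x 23 root  root  4096 Dec  6 09:42 ..
drwxr-xr-x  2 agent agent 4096 Dec  6 09:42 pics
{'time': 0.0, 'q': [1.156, 0.528, 1.434, -0.0, 1.181, -0.178], 'joint_velocities': [-0.0, -0.0, 0.002, 0.001, 0.001, -0.001], 'joint_torque': [0.0, -44.004, -17.66, 0.063, 0.058, -0.0], 'position': [0.146, 0.607, 0.219], 'tool_rot': [0.556, 0.437, -0.438, -0.555], 'ft_force': [-0.112, 0.231, -0.306], 'moment': [0.001, 0.033, 0.014], 'grip_width': 0.087}
side {'fx': 437.13813889751304, 'fy': 437.13813889751304, 'cx': 322.2943162140549, 'cy': 241.73814639208985, 'k1': -0.059730888531159675, 'extrinsics': array([[-0.99721528, -0.04518393,  0.05933041,  0.47723288],
       [-0.07370776,  0.71823646, -0.69188406,  0.81398179],
       [-0.01135123, -0.69433047, -0.71956678,  0.93705959],
       [ 0.        ,  0.        ,  0.        ,  1.        ]])}
top {'fx': 439.8077739513391, 'fy': 439.8077739513391, 'cx': 312.8357383937531, 'cy': 241.68268864637594, 'k1': -0.06832551259747059, 'extrinsics': array([[-0.00523044, -0.98115347,  0.19315927,  0.30206982],
       [-0.99979922,  0.00139458, -0.01998917,  0.05686242],
       [ 0.01934307, -0.19322504, -0.98096378,  1.31447579],
       [ 0.        ,  0.        ,  0.        ,  1.        ]])}
```

View pics/side0.png

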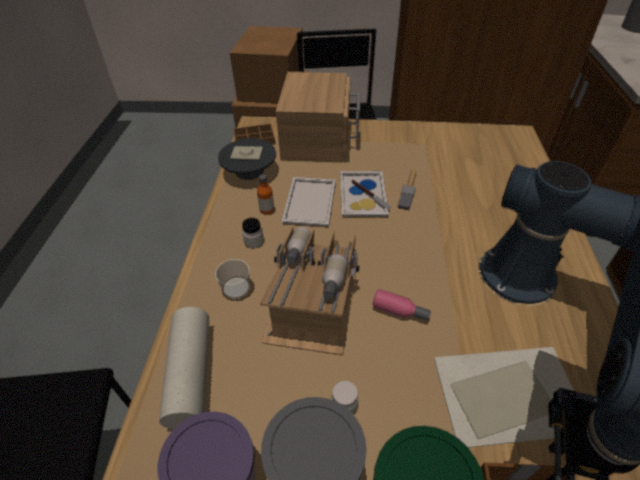

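View pics/top0.png

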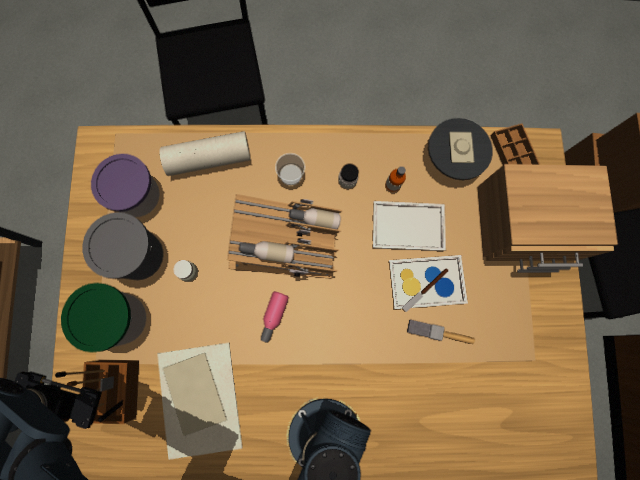

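```bash
python3 - <<'E'
import cv2
a=cv2.imread("pics/top0.png")[180:290,215:355]; cv2.imwrite("pics/top0c.png",cv2.resize(a,None,fx=5.5,fy=5.4,interpolation=cv2.INTER_CUBIC))
a=cv2.imread("pics/side0.png")[215:360,255:375]; cv2.imwrite("pics/side0c.png",cv2.resize(a,None,fx=4,fy=4,interpolation=cv2.INTER_CUBIC))
E
```

```text
(no output)
```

View pics/top0c.png

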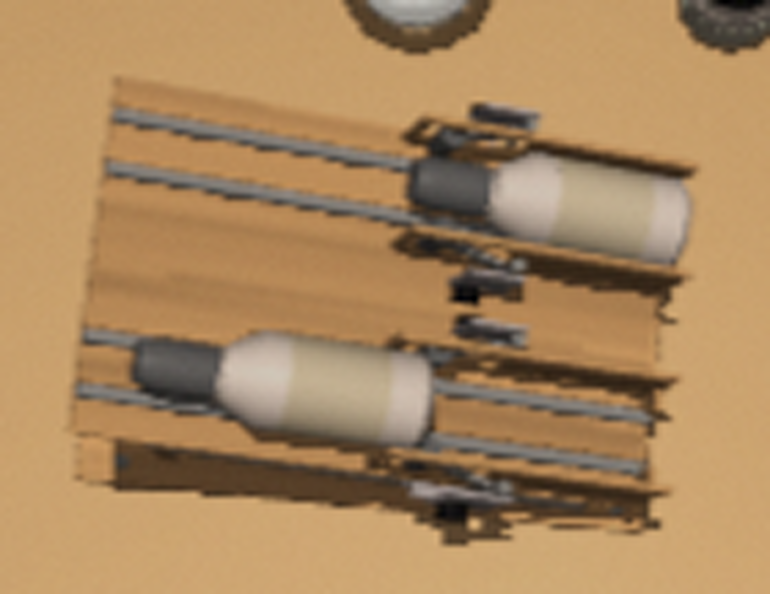

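View pics/side0c.png

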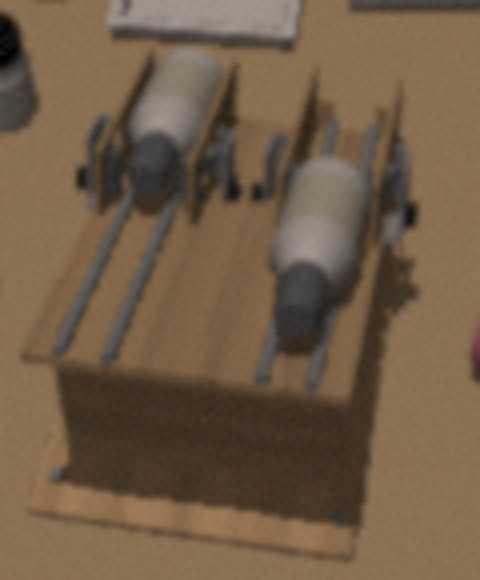

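```bash
cat > h.py <<'E'
import numpy as np, cv2
from scipy.optimize import least_squares
from rig import robot
A=np.deg2rad(18)
P={n:robot.camera_params(n) for n in("side","top")}
def proj(n,X):
    p=P[n];T=np.linalg.inv(p["extrinsics"]);X=np.atleast_2d(X)
    c=X@T[:3,:3].T+T[:3,3]; a=c[:,:2]/c[:,2:]; r2=(a**2).sum(1,keepdims=True); a=a*(1+p["k1"]*r2)
    return a*[p["fx"],p["fy"]]+[p["cx"],p["cy"]]
def ray(n,uv):
    p=P[n]; K=np.array([[p["fx"],0,p["cx"]],[0,p["fy"],p["cy"]],[0,0,1.]])
    a=cv2.undistortPoints(np.array([[uv]],float),K,np.array([p["k1"],0,0,0.]))[0,0]
    E=p["extrinsics"]; return E[:3,3],E[:3,:3]@np.array([a[0],a[1],1])
def onz(n,uv,z):
    o,d=ray(n,uv); return o+d*(z-o[2])/d[2]
def lane(m,yaw,S):  # S rows s,lat,h in m
    S=np.atleast_2d(S); c,s=np.cos(yaw),np.sin(yaw)
    ex=np.array([c,s,0]);ey=np.array([-s,c,0])
    u=ex*np.cos(A)+np.array([0,0,np.sin(A)]); n=-ex*np.sin(A)+np.array([0,0,np.cos(A)])
    return np.array([m[0],m[1],.05])+S[:,:1]*u+S[:,1:2]*ey+S[:,2:]*n
E
cat > fit.py <<'E'
from h import *
top=[((113,115),(300,-14,4)),((107,167),(300,14,4)),((82,335),(300,101,4)),((75,392),(300,129,4)),
 ((693,170),(0,-29.5,47)),((683,280),(0,29.5,47)),((672,382),(0,85.5,47)),((660,493),(0,144.5,47))]
side=[((62,350),(300,-14,4)),((108,358),(300,14,4)),((262,380),(300,101,4)),((315,388),(300,129,4)),
 ((238,65),(0,29.5,47)),((315,68),(0,85.5,47)),((402,82),(0,144.5,47)),((152,52),(0,-29.5,47))]
tp=np.array([a for a,_ in top])/[5.5,5.4]+[215,180]-.4; sp=np.array([a for a,_ in side])/4+[255,215]-.4
tS=np.array([b for _,b in top])/1000; sS=np.array([b for _,b in side])/1000
def f(x,w=(1,1)):
    return np.r_[w[0]*(proj("top",lane(x[:2],x[2],tS))-tp).ravel(),w[1]*(proj("side",lane(x[:2],x[2],sS))-sp).ravel()]
x0=[.4,.0,1.5]
for w in((1,1),(1,0),(0,1)):
    r=least_squares(lambda x:f(x,w),x0,loss="soft_l1"); print(r.x.round(4))
    if w==(1,1): print(f(r.x).reshape(-1,2).round(1).tolist())
E
python3 fit.py
```

```text
[ 0.604  -0.032   1.4708]
[[-1.0, 0.2], [-1.2, 0.4], [-0.9, 0.2], [-1.0, -0.2], [0.4, -0.1], [0.5, -0.5], [0.9, -0.1], [1.3, 0.1], [-0.9, 0.7], [-0.1, 0.4], [0.0, 0.3], [-0.6, 0.0], [-0.1, -1.9], [0.7, -0.4], [0.4, -1.4], [0.5, -1.1]]
[ 0.6034 -0.0326  1.4662]
[ 0.6045 -0.0314  1.4749]
```

```bash
cat >> h.py <<'E'
from scipy.spatial.transform import Rotation as R
M=np.array([.604,-.032]);YAW=1.471
def axes(yaw=None):
    yaw=YAW if yaw is None else yaw
    c,s=np.cos(yaw),np.sin(yaw); ex=np.array([c,s,0]);ey=np.array([-s,c,0]);z=np.array([0,0,1.])
    return ex*np.cos(A)+z*np.sin(A), ey, -ex*np.sin(A)+z*np.cos(A)
def delta(pos,Rt):  # from current measured pose -> tool cm, rotvec
    o=robot.get_obs(); R0=R.from_quat(o["tool_rot"]).as_matrix()
    d=R0.T@(np.array(pos)-o["position"])*100; rv=R.from_matrix(R0.T@Rt).as_rotvec()
    return d.round(2).tolist(),rv.round(4).tolist()
E
python3 - <<'E'
from h import *
o=robot.get_obs(); R0=R.from_quat(o["tool_rot"]).as_matrix(); print(R0.round(3))
# overlay
S=[]
im={n:cv2.imread(f"pics/{n}0.png") for n in P}
def draw(n,S,col):
    q=proj(n,lane(M,YAW,np.array(S)/1000))
    return q
boxes={"top":(215,180,140,110,5.5),"side":(255,215,120,145,4)}
t=np.linspace(0,2*np.pi,40)
for n,(x,y,w,h,f) in boxes.items():
    a=cv2.resize(im[n][y:y+h,x:x+w],None,fx=f,fy=f,interpolation=cv2.INTER_CUBIC)
    def pl(S,c):
        q=((proj(n,lane(M,YAW,np.array(S,float)/1000))-[x,y]+.5)*f).astype(int); cv2.polylines(a,[q.reshape(-1,1,2)],False,c,1)
    for L in(0,115):
        for e in(-27.5,27.5): pl([(0,L+e,0),(0,L+e,47),(150,L+e,47),(150,L+e,0)],(0,0,255))
        for e in(-14,14): pl([(0,L+e,4),(300,L+e,4)],(255,0,0))
        for e in(-26,26): 
            for s in(117,137): pl([(s,L+e,9),(s,L+e,39)],(0,255,0))
    for s,r in((4,25),(89,25),(107,14),(149,14)): pl(np.c_[np.full(40,s),r*np.cos(t),29.4+r*np.sin(t)],(255,0,255))
    pl([(300,-31,0),(300,146,0)],(0,255,255))
    cv2.imwrite(f"pics/{n}_ov.png",a)
E
```

```text
[[ 0.234 -0.001 -0.972]
 [ 0.972 -0.002  0.234]
 [-0.002 -1.     0.   ]]
```

View pics/top_ov.png

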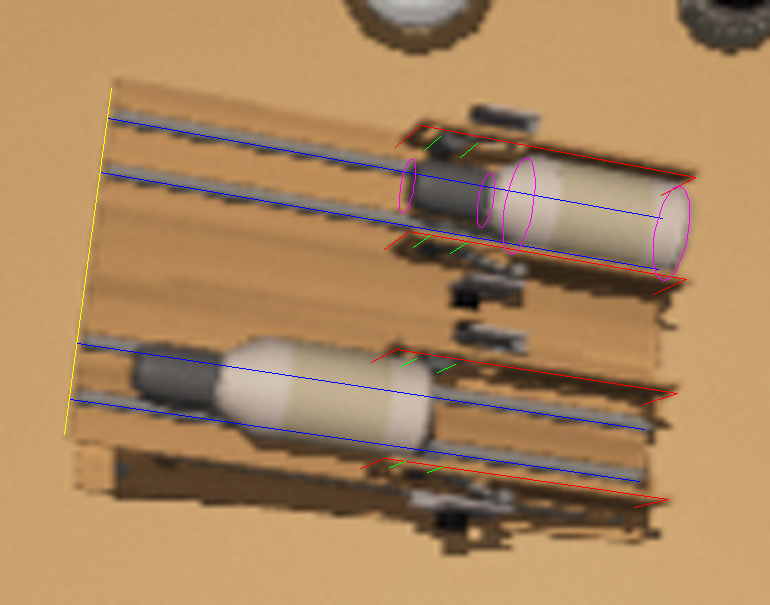

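View pics/side_ov.png

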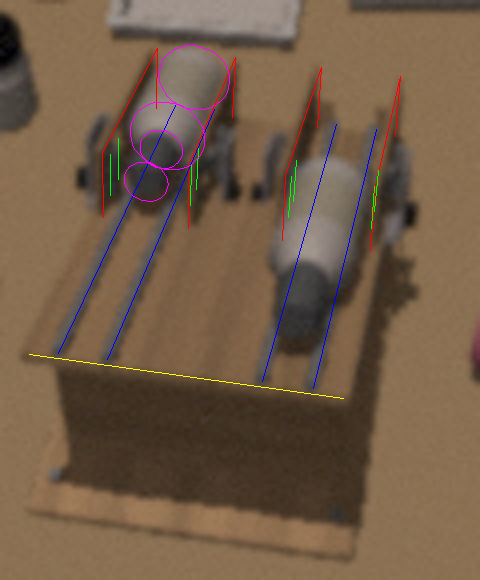

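```bash
cat >> h.py <<'E'
def pushpose(s,h,lat=0,e=3):
    u,ey,n=axes(); e=np.deg2rad(e); y=-n*np.cos(e)+u*np.sin(e); x=-ey; Rt=np.c_[x,y,np.cross(x,y)]
    tip=lane(M,YAW,np.array([s,lat,h])/1000)[0]; return tip-.025*y,Rt
E
python3 - <<'E'
from h import *
p,Rt=pushpose(-30,80); print(p,Rt.round(3)); print(delta(p,Rt))
c=[onz("top",uv,.016) for uv in((374,202),(445,204),(444,250),(373,248))]
c2=[onz("side",uv,.016) for uv in((291,179),(335,181),(327,224),(284,221))]
print(np.round(c,3),np.round(c2,3),np.mean(c,0),np.mean(c2,0))
E
python3 -c "
import cv2
a=cv2.imread('pics/top0.png')[190:320,360:480]; cv2.imwrite('pics/tray.png',cv2.resize(a,None,fx=4.5,fy=4.5,interpolation=cv2.INTER_CUBIC))
a=cv2.imread('pics/side0.png')[160:250,270:420]; cv2.imwrite('pics/trays.png',cv2.resize(a,None,fx=5,fy=5,interpolation=cv2.INTER_CUBIC))"
```

```text
[ 0.59780175 -0.09390272  0.14015352] [[ 0.995  0.036  0.093]
 [-0.1    0.357  0.929]
 [-0.    -0.934  0.358]]
([-57.58, 7.98, -60.34], [0.3022, 1.4172, -0.2646])
[[ 0.682 -0.159  0.016]
 [ 0.676 -0.38   0.016]
 [ 0.531 -0.368  0.016]
 [ 0.538 -0.151  0.016]] [[ 0.682 -0.361  0.016]
 [ 0.531 -0.359  0.016]
 [ 0.544 -0.147  0.016]
 [ 0.677 -0.153  0.016]] [ 0.60695541 -0.26430148  0.016     ] [ 0.60863656 -0.25517261  0.016     ]
```

View pics/tray.png

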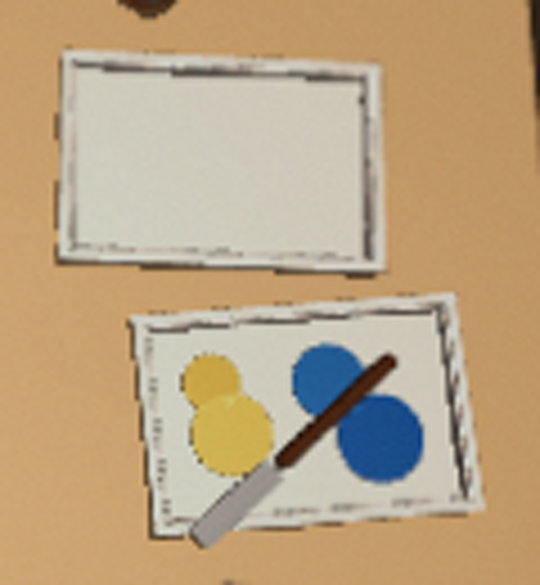

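View pics/trays.png

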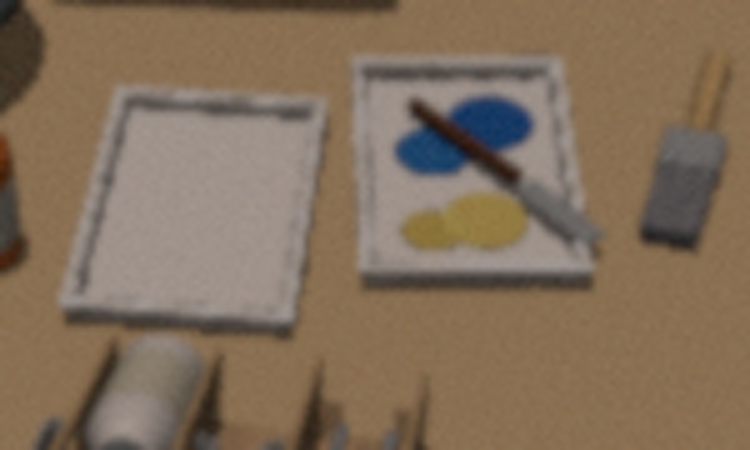

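```bash
python3 - <<'E'
from h import *
# corners order in world: far(+x)/near y
tp=np.array([(65,50),(382,65),(385,272),(60,262)])/4.5+[360,190]-.4
sp=np.array([(62,315),(115,88),(328,97),(295,327)])/5+[270,160]-.4
def cor(x):
    c,s=np.cos(x[2]),np.sin(x[2]); L=np.array([(.105,-.068),(-.105,-.068),(-.105,.068),(.105,.068)])
    return np.c_[L@np.array([[c,s],[-s,c]])+x[:2],np.full(4,.016)]
f=lambda x,w:np.r_[w[0]*(proj("top",cor(x))-tp).ravel(),w[1]*(proj("side",cor(x))-sp).ravel()]
for w in((1,1),(1,0),(0,1)):
    r=least_squares(f,[.607,-.26,1.55],args=(w,),loss="soft_l1"); print(r.x.round(4),f(r.x,w).round(1).tolist())
E
```

```text
[ 0.6075 -0.262   1.5356] [0.3, 2.2, -2.8, 1.4, -2.3, -1.5, 1.3, -1.5, 1.7, -3.1, 1.5, 0.5, -1.4, 1.0, -1.1, -2.6]
[ 0.6073 -0.2646  1.5295] [1.2, 2.0, -1.9, 1.6, -1.5, -1.2, 2.0, -1.7, 0.0, -0.0, 0.0, -0.0, -0.0, 0.0, -0.0, -0.0]
[ 0.6074 -0.2533  1.547 ] [-0.0, 0.0, -0.0, 0.0, -0.0, -0.0, -0.0, -0.0, 1.7, -1.0, 0.9, 2.2, -1.9, 2.4, -0.8, -0.8]
```

carry_out(moves=[[0, 0, -10, 0, 0, 0, 0], [0, 0, -10, 0, 0, 0, 0], [0, 0, -14, 0, 0, 0, 0]])

```text
time: 0.4
position: [0.146, 0.6079, 0.3622]
tool_rot: [-0.555, -0.438, 0.437, 0.556]
ft_force: [0.6, 1.2, 0.5]
grip_width: 0.0706
```

carry_out(moves=[[0, -15, 0, -15, 0.075, 0.354, -0.066], [0, -30, 1, -30, 0.15, 0.7, -0.13], [0, -57.6, 5, -60.3, 0.302, 1.417, -0.265], [0, -57.6, 5, -60.3, 0.302, 1.417, -0.265], [0, -57.6, 5, -60.3, 0.302, 1.417, -0.265], [0, -57.6, 5, -60.3, 0.302, 1.417, -0.265], [0, -57.6, 5, -60.3, 0.302, 1.417, -0.265], [0, -57.6, 5, -60.3, 0.302, 1.417, -0.265], [0, -57.6, 5, -60.3, 0.302, 1.417, -0.265], [0, -57.6, 5, -60.3, 0.302, 1.417, -0.265], [0, -57.6, 5, -60.3, 0.302, 1.417, -0.265], [0, -57.6, 5, -60.3, 0.302, 1.417, -0.265], [0, -57.6, 5, -60.3, 0.302, 1.417, -0.265], [0, -57.6, 5, -60.3, 0.302, 1.417, -0.265], [0, -57.6, 5, -60.3, 0.302, 1.417, -0.265], [0, -57.6, 5, -60.3, 0.302, 1.417, -0.265], [0, -57.6, 5, -60.3, 0.302, 1.417, -0.265], [0, -57.6, 5, -60.3, 0.302, 1.417, -0.265], [0, -57.6, 5, -60.3, 0.302, 1.417, -0.265]])

```text
time: 2.3
position: [0.5973, -0.0936, 0.3089]
tool_rot: [-0.564, 0.029, -0.041, 0.824]
ft_force: [1.0, 0.1, -0.5]
grip_width: 0.0009
```

```bash
cat >> h.py <<'E'
def st():
    o=robot.get_obs(); Rt=R.from_quat(o["tool_rot"]).as_matrix(); tip=o["position"]+.025*Rt[:,1]
    u,ey,n=axes(); d=tip-np.array([*M,.05]); f=o["ft_force"]
    print("t",round(o["time"],2),"tip s,lat,h mm",(np.array([d@u,d@ey,d@n])*1000).round(1),"F u,ey,n",np.round([f@u,f@ey,f@n],1),"w",round(o["grip_width"],4),"tilt",np.rad2deg(np.arcsin(Rt[:,1]@u)).round(1),"yawerr",np.rad2deg(np.arcsin(Rt[:,0]@u)).round(2))
E
python3 - <<'E'
from h import *
st(); print(robot.get_obs()["q"])
print("hover/pre",delta(*pushpose(-30,80)),delta(*pushpose(-30,27)))
E
```

```text
t 2.3 tip s,lat,h mm [ 22.5   0.5 240.4] F u,ey,n [ 0.  -1.  -0.6] w 0.0009 tilt 3.2 yawerr -0.07
[-0.51496843  0.45605802  1.36056425  0.33795684  1.48602787 -0.47039657]
hover/pre ([0.07, 15.72, -6.13], [-0.0033, -0.0013, -0.0009]) ([0.08, 21.01, -6.42], [-0.0033, -0.0013, -0.0009])
```

carry_out(moves=[[0, 0.1, 4, -4, 0, 0, 0], [0, 0.1, 8, -6.1, 0, 0, 0], [0, 0.1, 12, -6.1, 0, 0, 0], [0, 0.1, 15.7, -6.1, 0, 0, 0], [0, 0.1, 15.7, -6.1, 0, 0, 0], [0, 0.1, 15.7, -6.1, 0, 0, 0]])

```text
time: 2.9
position: [0.5985, -0.0924, 0.1422]
tool_rot: [-0.565, 0.027, -0.04, 0.824]
ft_force: [0.8, 0.5, 0.8]
grip_width: 0.0004
```

```bash
cat >> h.py <<'E'
def snap(tag,boxes):
    for n,(x,y,w,h,f) in boxes.items():
        a=np.ascontiguousarray(robot.camera(n)[y:y+h,x:x+w,::-1]); cv2.imwrite(f"pics/{tag}_{n}.png",cv2.resize(a,None,fx=f,fy=f,interpolation=cv2.INTER_CUBIC))
B={"top":(225,170,150,120,5),"side":(245,165,140,150,4)}
E
python3 - <<'E'
from h import *
st(); snap("pre",B)
u,ey,n=axes(); o=robot.get_obs(); Rt=R.from_quat(o["tool_rot"]).as_matrix()
t=o["position"]+.025*Rt[:,1]
for k,(x,y,w,h,f) in B.items(): print(k,((proj(k,[t,t-.015*Rt[:,0],t+.015*Rt[:,0]])-[x,y])*f).round())
E
```

```text
t 2.9 tip s,lat,h mm [-27.9  -0.5  81.5] F u,ey,n [ 0.8 -0.8  0.6] w 0.0004 tilt 3.1 yawerr 0.11
top [[649. 246.]
 [647. 272.]
 [651. 220.]]
side [[240. 185.]
 [261. 188.]
 [219. 183.]]
```

View pics/pre_top.png

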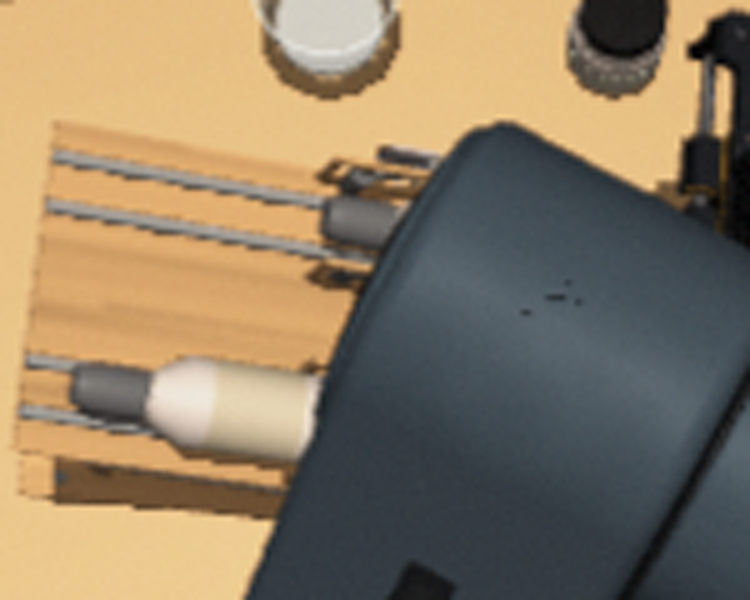

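View pics/pre_side.png

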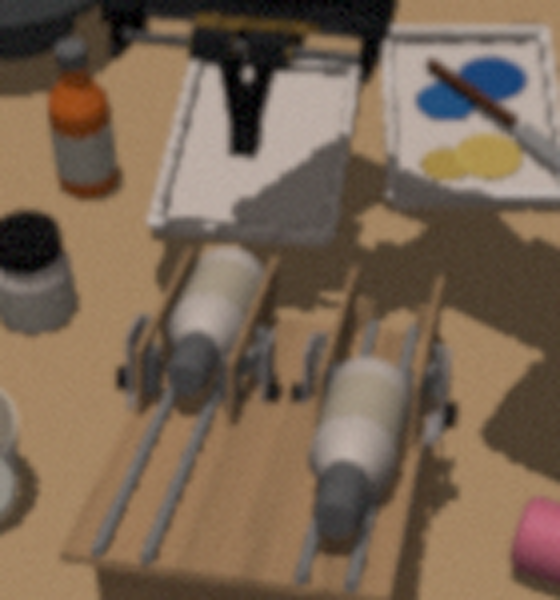

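```bash
python3 - <<'E'
from h import *
o=robot.get_obs(); Rt=R.from_quat(o["tool_rot"]).as_matrix(); print(o["position"],o["q"].round(3) if hasattr(o["q"],"round") else o["q"])
x,y,w,h,f=B["side"]
for d in(-45,-25,0,6,15,25): print(d,((proj("side",o["position"]+d/1000*Rt[:,1])-[x,y])*f).round())
x,y,w,h,f=B["top"]
for d in(-45,-25,0,6,15,25): print(d,((proj("top",o["position"]+d/1000*Rt[:,1])-[x,y])*f).round())
E
```

```text
[ 0.60028305 -0.09421834  0.14399353] [-0.513  0.641  1.524  0.37   1.151 -0.597]
-45 [[244.  89.]]
-25 [[243. 117.]]
0 [[241. 152.]]
6 [[241. 160.]]
15 [[241. 172.]]
25 [[240. 185.]]
-45 [[709. 221.]]
-25 [[691. 228.]]
0 [[670. 237.]]
6 [[665. 239.]]
15 [[657. 242.]]
25 [[649. 246.]]
```

```bash
python3 - <<'E'
from h import *
snap("pre2",{"side":(270,140,80,80,8)})
im=robot.camera("side"); cv2.imwrite("pics/full_side.png",im[:,:,::-1])
E
```

```text
(no output)
```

View pics/pre2_side.png

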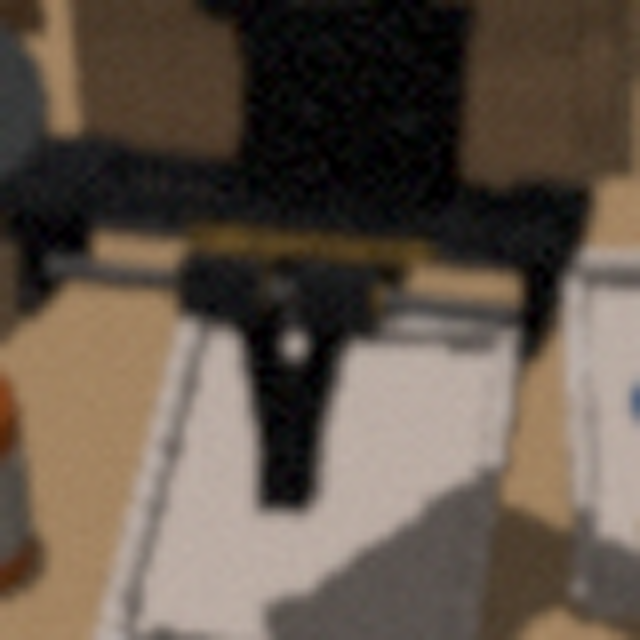

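View pics/full_side.png

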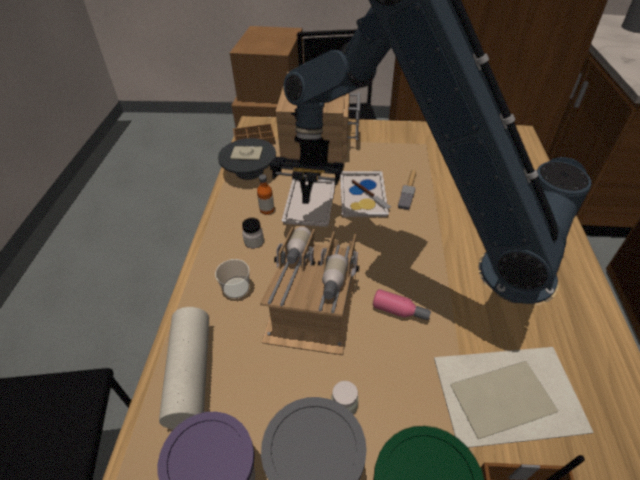

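```bash
python3 - <<'E'
from h import *
p=np.array([.146,.607,.219]); Rt=R.from_quat([0.556,0.437,-0.438,-0.555]).as_matrix()
for n,(x,y,w,h,f) in {"top":(0,350,150,120,5),"side":(500,360,140,120,5)}.items():
    a=cv2.imread(f"pics/{n}0.png")[y:y+h,x:x+w]; a=cv2.resize(a,None,fx=f,fy=f,interpolation=cv2.INTER_CUBIC)
    a=cv2.convertScaleAbs(a,alpha=2,beta=20)
    for sx in(-.0435,.0435):
        for d,c in((-.045,(0,255,0)),(0,(0,255,255)),(.025,(0,0,255))):
            q=((proj(n,p+sx*Rt[:,0]+d*Rt[:,1])[0]-[x,y]+.5)*f).astype(int); cv2.circle(a,q.tolist(),5,c,2)
    cv2.imwrite(f"pics/st_{n}.png",a)
E
```

```text
(no output)
```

View pics/st_top.png

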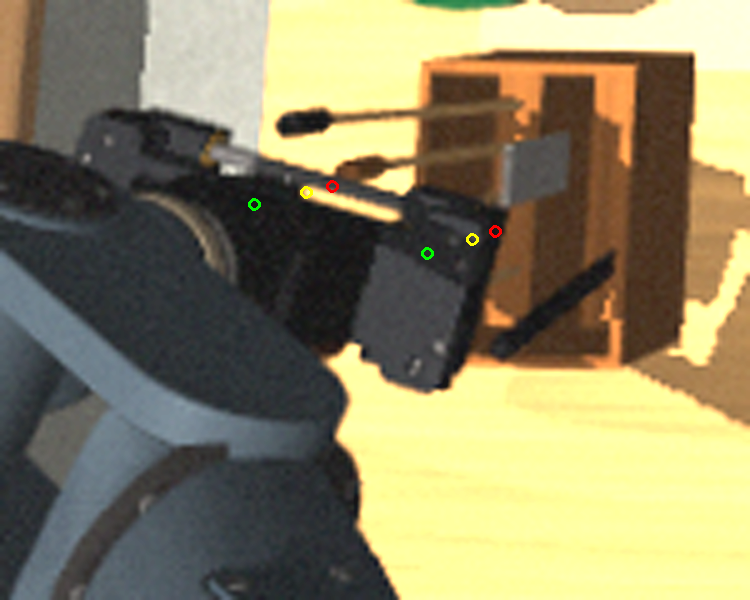

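View pics/st_side.png

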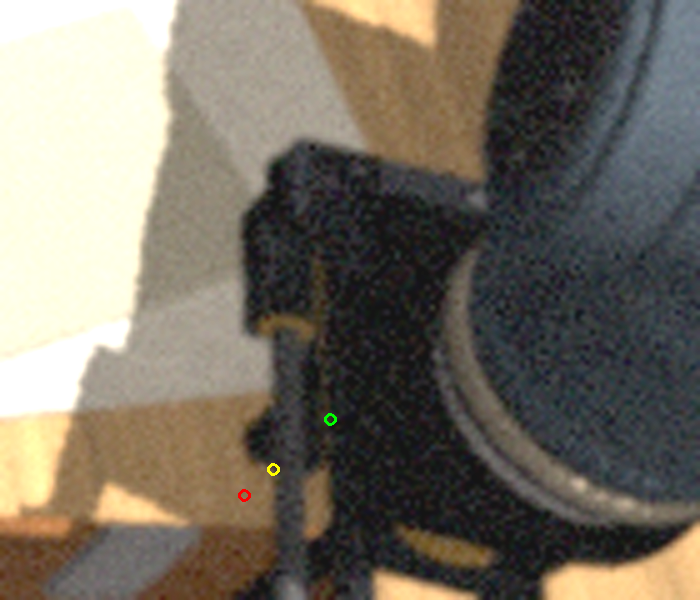

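carry_out(moves=[[0, 0, -5, 0, 0.15, 0, 0], [0, 0, -6, 0, 0.3, 0, 0], [0, 0, -6, 0, 0.45, 0, 0], [0, 0, -6, 0, 0.6, 0, 0], [0, 0, -6, 0, 0.7, 0, 0], [0, 0, -6, 0, 0.7, 0, 0], [0, 0, -6, 0, 0.7, 0, 0]])

```text
time: 3.8
position: [0.5969, -0.1159, 0.198]
tool_rot: [-0.249, 0.011, -0.049, 0.967]
ft_force: [-0.1, -0.6, -0.1]
grip_width: 0.0008
```

```bash
python3 - <<'E'
from h import *
st(); o=robot.get_obs(); Rt=R.from_quat(o["tool_rot"]).as_matrix(); print(o["position"],Rt.round(3))
for n in("top","side"):
    im=robot.camera(n)[:,:,::-1]; c=proj(n,o["position"])[0].astype(int); x,y=c-40; f=7
    a=cv2.resize(np.ascontiguousarray(im[y:y+80,x:x+80]),None,fx=f,fy=f,interpolation=cv2.INTER_CUBIC); a=cv2.convertScaleAbs(a,alpha=1.5,beta=20)
    cv2.imwrite(f"pics/tl_{n}_raw.png",a)
    for d,cc in((-.045,(0,255,0)),(0,(0,255,255)),(.025,(0,0,255))):
        q=((proj(n,o["position"]+d*Rt[:,1])[0]-[x,y]+.5)*f).astype(int); cv2.circle(a,q.tolist(),5,cc,2)
    cv2.imwrite(f"pics/tl_{n}.png",a); print(n,x,y)
E
```

```text
t 3.8 tip s,lat,h mm [-17.3  -1.4 148.6] F u,ey,n [-0.6  0.1  0.1] w 0.0008 tilt 43.1 yawerr 0.01
[ 0.59691721 -0.11593758  0.19802493] [[ 0.995  0.089  0.047]
 [-0.1    0.871  0.481]
 [ 0.002 -0.483  0.875]]
top 329 173
side 266 142
```

View pics/tl_top.png

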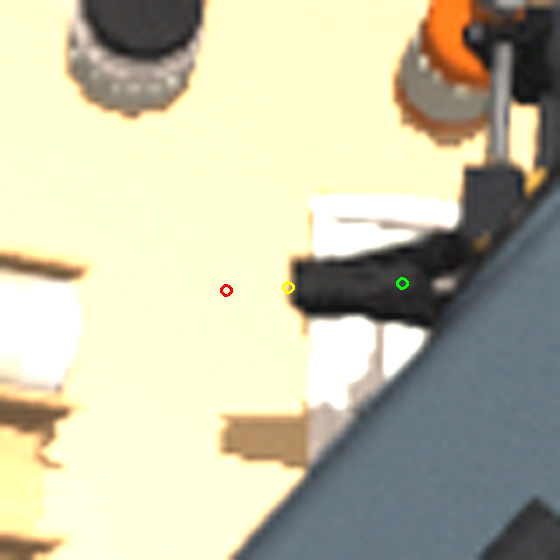

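View pics/tl_side.png

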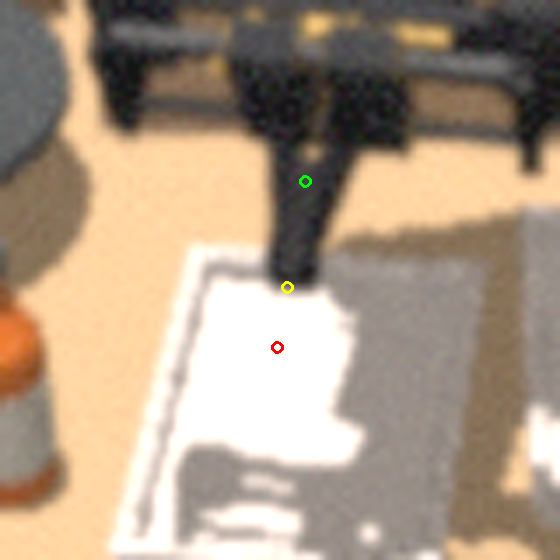

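```bash
sed -i 's/^def pushpose.*/D=0.0\n&/; s/tip-.025\*y,Rt/tip-D*y,Rt/; s/+.025\*Rt\[:,1\]; *$/+D*Rt[:,1]/; s/tip=o\["position"\]+.025\*Rt/tip=o["position"]+D*Rt/' h.py; grep -n "D\*" h.py; python3 - <<'E'
from h import *
p,Rt=pushpose(0,0); print(delta(np.array([.6,-.1,.04]),Rt), delta(np.array([.6,-.1,.14]),Rt))
E
```

```text
34:    tip=lane(M,YAW,np.array([s,lat,h])/1000)[0]; return tip-D*y,Rt
36:    o=robot.get_obs(); Rt=R.from_quat(o["tool_rot"]).as_matrix(); tip=o["position"]+D*Rt[:,1]
([0.08, 9.03, -13.18], [-0.699, 0.0033, 0.0021]) ([0.12, 4.18, -4.43], [-0.699, 0.0033, 0.0021])
```

carry_out(moves=[[0, 0, 0, 0, -0.15, 0, 0], [0, 0, 0, 0, -0.3, 0, 0], [0, 0.1, 4.2, -4.4, -0.45, 0, 0], [0, 0.1, 4.2, -4.4, -0.6, 0, 0], [0, 0.1, 6, -8, -0.7, 0, 0], [0, 0.1, 9, -13.2, -0.7, 0, 0], [0, 0.1, 9, -13.2, -0.7, 0, 0], [0, 0.1, 9, -13.2, -0.7, 0, 0]])

```text
time: 4.7
position: [0.5987, -0.0988, 0.0383]
tool_rot: [-0.564, 0.028, -0.04, 0.824]
ft_force: [0.6, 0.0, -0.5]
grip_width: 0.0005
```

```bash
python3 - <<'E'
from h import *
st(); o=robot.get_obs();print(o["position"],np.round(o["ft_force"],1))
E
```

```text
t 4.7 tip s,lat,h mm [-67.4  -1.4   9.6] F u,ey,n [-0.1 -0.6 -0.5] w 0.0005 tilt 3.2 yawerr 0.05
[ 0.59874988 -0.09884619  0.038329  ] [ 0.6  0.  -0.5]
```

carry_out(moves=[[0, 0, 0.6, 0, 0, 0, 0], [0, 0, 1.2, 0, 0, 0, 0], [0, 0, 1.5, 0, 0, 0, 0], [0, 0, 1.8, 0, 0, 0, 0], [0, 0, 1.8, 0, 0, 0, 0]])

```text
time: 5.2
position: [0.6, -0.0936, 0.0217]
tool_rot: [-0.565, 0.028, -0.041, 0.824]
ft_force: [0.5, 0.2, -1.0]
grip_width: 0.0006
```

carry_out(moves=[[0, 0, 0.3, 0, 0, 0, 0], [0, 0, 0.5, 0, 0, 0, 0], [0, 0, 0.5, 0, 0, 0, 0]])

```text
time: 5.5
position: [0.5999, -0.0916, 0.0167]
tool_rot: [-0.565, 0.028, -0.041, 0.824]
ft_force: [0.1, -0.4, 0.2]
grip_width: 0.0004
```

carry_out(moves=[[0, 0, 0.4, 0, 0, 0, 0], [0, 0, 0.8, 0, 0, 0, 0], [0, 0, 1.0, 0, 0, 0, 0], [0, 0, 1.0, 0, 0, 0, 0]])

```text
time: 5.9
position: [0.6002, -0.0879, 0.0072]
tool_rot: [-0.565, 0.028, -0.041, 0.824]
ft_force: [0.9, -0.4, -0.3]
grip_width: 0.0005
```

carry_out(moves=[[0, 0, 0.2, 0, 0, 0, 0], [0, 0, 0.4, 0, 0, 0, 0], [0, 0, 0.4, 0, 0, 0, 0]])

```text
time: 6.2
position: [0.6006, -0.0866, 0.0037]
tool_rot: [-0.565, 0.028, -0.041, 0.824]
ft_force: [0.5, -0.8, 0.6]
grip_width: 0.0004
```

carry_out(moves=[[0, 0, 0.2, 0, 0, 0, 0], [0, 0, 0.4, 0, 0, 0, 0], [0, 0, 0.4, 0, 0, 0, 0]])

```text
time: 6.5
position: [0.6011, -0.0859, 0.0011]
tool_rot: [-0.565, 0.027, -0.041, 0.824]
ft_force: [-1.8, -1.4, 5.5]
grip_width: 0.0002
```

```bash
sed -i 's/^D=0.0$/D=-0.0015/' h.py; python3 - <<'E'
from h import *
st(); print(delta(*pushpose(-35,60)),delta(*pushpose(-35,28)),delta(*pushpose(-10,28)))
E
```

```text
t 6.5 tip s,lat,h mm [-66.5  -2.5 -28.3] F u,ey,n [0.2 1.6 5.8] w 0.0002 tilt 3.1 yawerr 0.06
([-0.23, -8.65, 3.62], [-0.0016, 0.0011, 0.0016]) ([-0.23, -5.45, 3.45], [-0.0016, 0.0011, 0.0016]) ([-0.23, -5.32, 5.95], [-0.0016, 0.0011, 0.0016])
```

carry_out(moves=[[0, 0, -3, 0, 0, 0, 0], [0, -0.2, -6, 2, 0, 0, 0], [0, -0.2, -6.5, 3.5, 0, 0, 0], [0, -0.2, -6.5, 3.5, 0, 0, 0], [0, -0.2, -6.5, 3.5, 0, 0, 0]])

```text
time: 7.0
position: [0.5992, -0.0754, 0.0728]
tool_rot: [-0.565, 0.028, -0.041, 0.824]
ft_force: [-0.2, -0.7, -0.1]
grip_width: 0.0003
```

```bash
python3 - <<'E'
from h import *
st(); snap("p3",{"side":(260,170,100,100,6)}); st(); print(delta(*pushpose(-10,28)))
E
```

```text
t 7.0 tip s,lat,h mm [-34.5   0.5  36.7] F u,ey,n [-0.8  0.1  0.1] w 0.0003 tilt 3.1 yawerr 0.07
t 7.05 tip s,lat,h mm [-34.8   0.7  36.3] F u,ey,n [ 0.6 -0.4  0.6] w 0.0006 tilt 3.1 yawerr 0.03
([0.07, 0.96, 2.43], [-0.0022, 0.0006, -0.001])
```

View pics/p3_side.png

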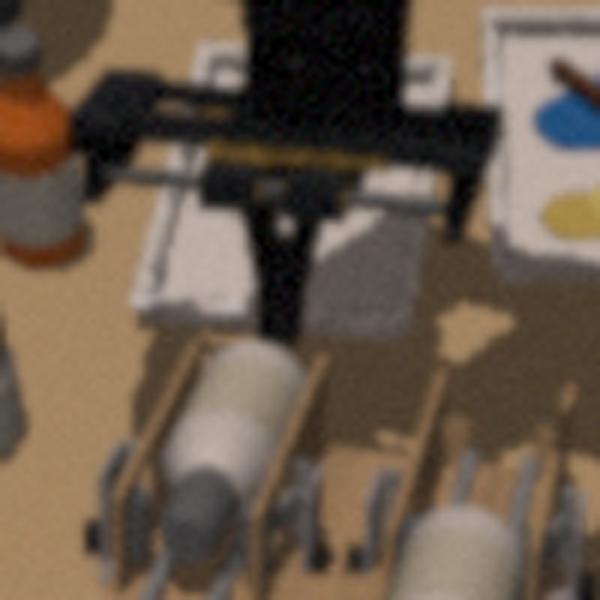

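carry_out(moves=[[0, 0.1, 0.9, 0, 0, 0, 0], [0, 0.1, 0.9, 1.2, 0, 0, 0], [0, 0.1, 0.9, 2.4, 0, 0, 0], [0, 0.1, 0.9, 2.4, 0, 0, 0]])

```text
time: 7.45
position: [0.603, -0.0484, 0.0739]
tool_rot: [-0.565, 0.027, -0.04, 0.824]
ft_force: [0.5, -0.3, -0.1]
grip_width: 0.0006
```

```bash
python3 -c "
from h import *
st()"
```

```text
t 7.45 tip s,lat,h mm [-8.3 -0.6 29.3] F u,ey,n [-0.3 -0.5 -0. ] w 0.0006 tilt 3.2 yawerr 0.13
```

carry_out(moves=[[0, 0, 0.05, 0.3, 0, 0, 0], [0, 0, 0.1, 0.6, 0, 0, 0], [0, 0, 0.15, 1.0, 0, 0, 0], [0, 0, 0.15, 1.5, 0, 0, 0], [0, 0, 0.15, 2.0, 0, 0, 0], [0, 0, 0.15, 2.0, 0, 0, 0]])

```text
time: 8.05
position: [0.6052, -0.0306, 0.0799]
tool_rot: [-0.565, 0.027, -0.041, 0.824]
ft_force: [-0.7, 0.3, 0.4]
grip_width: 0.0004
```

```bash
python3 -c "
from h import *
st();snap('p4',{'side':(260,170,100,100,6)})"
```

```text
t 8.05 tip s,lat,h mm [10.6 -1.1 29.5] F u,ey,n [0.4 0.8 0.3] w 0.0004 tilt 3.1 yawerr 0.06
```

View pics/p4_side.png

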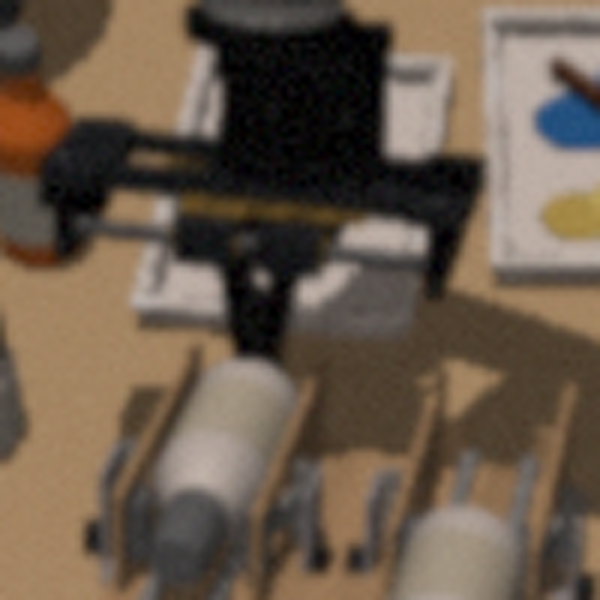

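carry_out(moves=[[0, -0.1, 0.05, 0.4, 0, 0, 0], [0, -0.1, 0.05, 0.8, 0, 0, 0], [0, -0.1, 0.1, 1.2, 0, 0, 0], [0, -0.1, 0.1, 1.6, 0, 0, 0], [0, -0.1, 0.1, 2.0, 0, 0, 0], [0, -0.1, 0.15, 2.4, 0, 0, 0], [0, -0.1, 0.15, 2.8, 0, 0, 0]])

```text
time: 8.8
position: [0.6073, -0.0087, 0.0872]
tool_rot: [-0.568, 0.027, -0.042, 0.821]
ft_force: [-1.4, -9.2, -3.2]
grip_width: 0.0005
```

```bash
python3 -c "
from h import *
st()"
```

```text
t 8.8 tip s,lat,h mm [33.7 -0.9 29.6] F u,ey,n [-9.8  0.5 -0.1] w 0.0005 tilt 2.6 yawerr 0.13
```

carry_out(moves=[[0, -0.1, 0.05, 0.4, 0, 0, 0], [0, -0.1, 0.1, 0.8, 0, 0, 0], [0, -0.1, 0.1, 1.2, 0, 0, 0], [0, -0.1, 0.15, 1.6, 0, 0, 0], [0, -0.1, 0.15, 2.0, 0, 0, 0], [0, -0.1, 0.2, 2.4, 0, 0, 0]])

```text
time: 9.4
position: [0.6084, 0.0185, 0.0953]
tool_rot: [-0.565, 0.027, -0.042, 0.824]
ft_force: [1.4, -5.2, 0.0]
grip_width: 0.0008
```

```bash
python3 -c "
from h import *
st();snap('p5',{'side':(260,170,100,100,6),'top':(230,180,110,90,7)})"
```

```text
t 9.4 tip s,lat,h mm [62.1  0.6 28.9] F u,ey,n [-4.7 -1.9  1.6] w 0.0008 tilt 3.1 yawerr 0.04
```

View pics/p5_side.png

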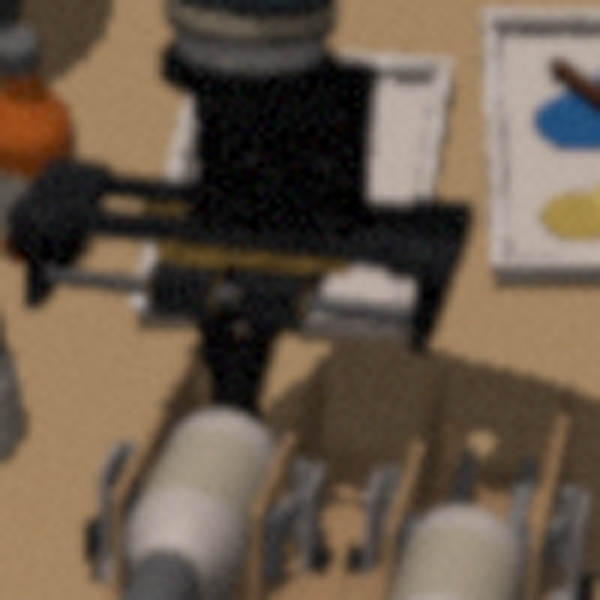

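View pics/p5_top.png

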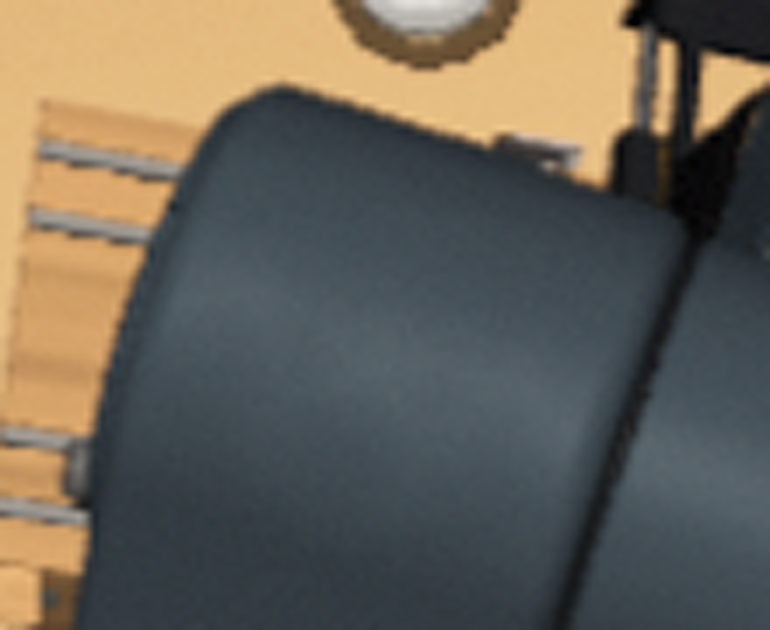

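carry_out(moves=[[0, 0, 0.05, 0.5, 0, 0, 0], [0, 0, 0.1, 1.0, 0, 0, 0], [0, 0, 0.1, 1.5, 0, 0, 0], [0, 0, 0.15, 2.0, 0, 0, 0], [0, 0, 0.2, 2.5, 0, 0, 0], [0, 0, 0.2, 3.0, 0, 0, 0], [0, 0, 0.25, 3.5, 0, 0, 0], [0, 0, 0.25, 4.0, 0, 0, 0], [0, 0, 0.25, 4.3, 0, 0, 0], [0, 0, 0.25, 4.3, 0, 0, 0]])

```text
time: 10.5
position: [0.6119, 0.0605, 0.1084]
tool_rot: [-0.564, 0.028, -0.041, 0.824]
ft_force: [0.1, -0.4, 0.0]
grip_width: 0.0003
```

```bash
python3 -c "
from h import *
st()"
```

```text
t 10.5 tip s,lat,h mm [106.2   1.3  28.4] F u,ey,n [-0.3 -0.1  0.1] w 0.0003 tilt 3.2 yawerr 0.02
```

```bash
python3 -c "
from h import *
snap('p6',{'side':(255,190,100,110,6)})"
```

```text
(no output)
```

View pics/p6_side.png

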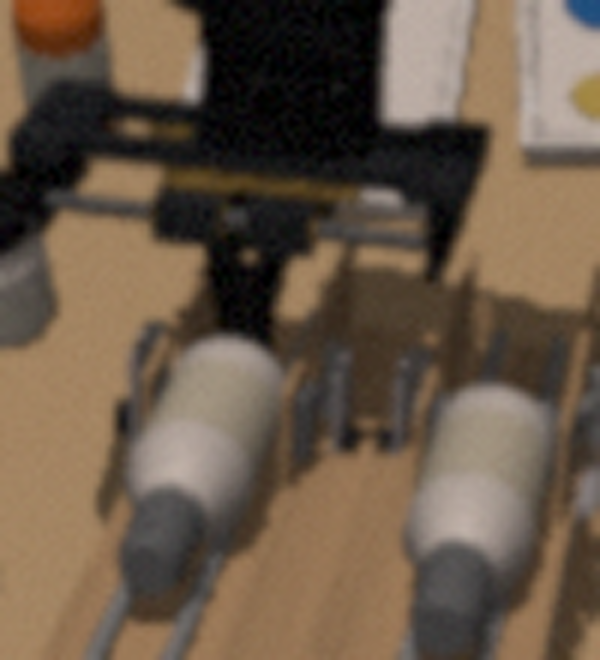

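```bash
cat >> h.py <<'E'
def s_of(n,uv,h=29.4):
    u,ey,nn=axes(); o,d=ray(n,uv); m=np.array([*M,.05]); t=(h/1000-(o-m)@nn)/(d@nn); X=o+t*d-m; return np.round([X@u*1000,X@ey*1000],1)
E
python3 -c "
from h import *
for p in((165,493),(160,588),(452,550),(438,655)): print(s_of('side',np.array(p)/6+[255,190]-.4,29.4+14))
for p in((410,186),): print(s_of('top',np.array(p)/[5.5,5.4]+[215,180]-.4))
print(s_of('top',np.array((133,368))/[5.5,5.4]+[215,180]-.4))
"
```

```text
[228.8  -2.6]
[291.9  11.6]
[242.4 111.7]
[309.9 117.1]
[147.1   1.7]
[274.5 117. ]
```

carry_out(moves=[[0, 0, 0, 0.2, 0, 0, 0], [0, 0, 0, 0.4, 0, 0, 0], [0, 0, 0.05, 0.6, 0, 0, 0], [0, 0, 0.05, 0.8, 0, 0, 0]])

```text
time: 10.95
position: [0.6127, 0.0665, 0.1104]
tool_rot: [-0.565, 0.028, -0.041, 0.824]
ft_force: [-0.7, -4.2, -2.5]
grip_width: 0.0007
```

```bash
python3 -c "
from h import *
st()"
```

```text
t 10.95 tip s,lat,h mm [112.6   1.1  28.4] F u,ey,n [-4.8  0.3 -1. ] w 0.0007 tilt 3.1 yawerr 0.02
```

carry_out(moves=[[0, 0, 0, 0.2, 0, 0, 0], [0, 0, 0, 0.4, 0, 0, 0]])

```text
time: 11.15
position: [0.6132, 0.0705, 0.112]
tool_rot: [-0.565, 0.028, -0.041, 0.824]
ft_force: [-0.5, -3.0, -0.3]
grip_width: 0.0003
```

carry_out(moves=[[0, 0, 0, 0.2, 0, 0, 0], [0, 0, 0, 0.4, 0, 0, 0]])

```text
time: 11.35
position: [0.614, 0.0752, 0.114]
tool_rot: [-0.564, 0.028, -0.042, 0.824]
ft_force: [-0.6, -0.3, 0.1]
grip_width: 0.0002
```

carry_out(moves=[[0, 0, 0, 0.2, 0, 0, 0], [0, 0, 0, 0.4, 0, 0, 0]])

```text
time: 11.55
position: [0.6141, 0.0782, 0.1151]
tool_rot: [-0.565, 0.028, -0.041, 0.824]
ft_force: [0.3, -1.2, 0.5]
grip_width: 0.0004
```

```bash
python3 -c "
from h import *
st()"
```

```text
t 11.55 tip s,lat,h mm [125.3   0.9  29.2] F u,ey,n [-0.9 -0.4  0.8] w 0.0004 tilt 3.1 yawerr 0.05
```

carry_out(moves=[[0, 0, 0.05, 0.2, 0, 0, 0], [0, 0, 0.05, 0.4, 0, 0, 0]])

```text
time: 11.75
position: [0.6146, 0.0818, 0.1159]
tool_rot: [-0.565, 0.028, -0.041, 0.824]
ft_force: [-0.9, -1.3, -0.2]
grip_width: 0.0004
```

```bash
python3 -c "
from h import *
st();snap('p7',{'side':(255,200,90,90,7)})"
```

```text
t 11.75 tip s,lat,h mm [129.    0.8  28.9] F u,ey,n [-1.4  0.8  0.2] w 0.0004 tilt 3.1 yawerr 0.03
```

View pics/p7_side.png

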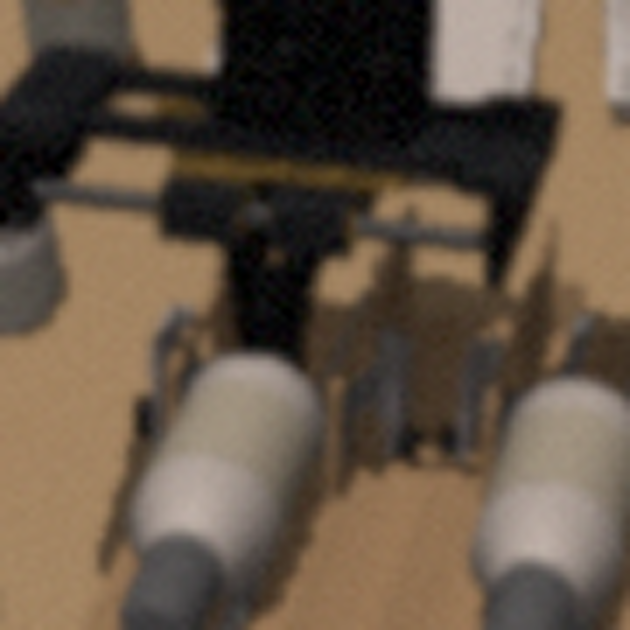

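carry_out(moves=[[0, 0, 0, -0.3, 0, 0, 0], [0, 0, 0, -0.6, 0, 0, 0], [0, 0, 0, -0.9, 0, 0, 0], [0, 0, 0, -1.2, 0, 0, 0], [0, 0, 0, -1.6, 0, 0, 0], [0, 0, 0, -2.0, 0, 0, 0], [0, 0, 0, -2.0, 0, 0, 0]])

```text
time: 12.5
position: [0.6125, 0.0625, 0.1084]
tool_rot: [-0.565, 0.028, -0.042, 0.824]
ft_force: [0.1, -0.4, -0.8]
grip_width: 0.0006
```

```bash
python3 -c "
from h import *
st();snap('p8',{'side':(255,200,90,90,7)})"
```

```text
t 12.5 tip s,lat,h mm [108.2   1.   27.7] F u,ey,n [-0.6 -0.2 -0.6] w 0.0006 tilt 3.1 yawerr -0.02
```

View pics/p8_side.png

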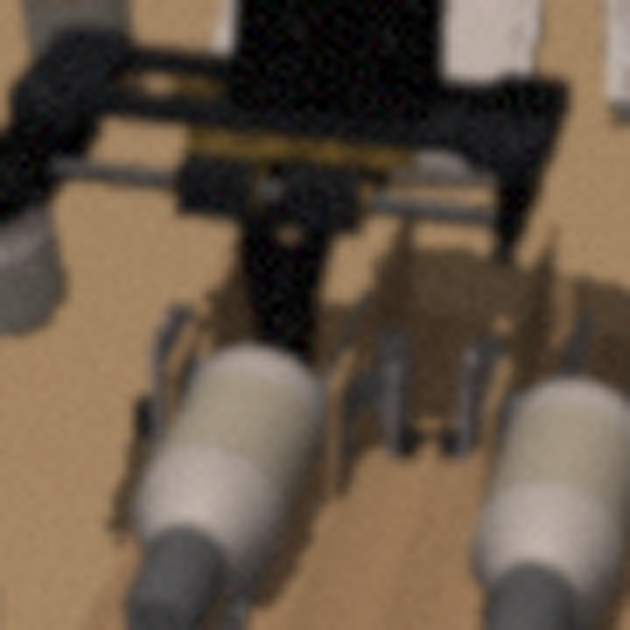

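carry_out(moves=[[0, 0, 0, -1.0, 0, 0, 0], [0, 0, -3, -1.0, 0, 0, 0], [0.85, 0, -7, -1.0, 0, 0, 0], [0.85, 0, -10, 0, 0, 0, 0], [0.85, 0, -10, -7, 0, 0, 0], [0.85, 0, -10, -14, 0, 0, 0], [0.85, 0, -10, -14, 0, 0, 0], [0.85, 0, -10, -14, 0, 0, 0]])

```text
time: 13.35
position: [0.5952, -0.1081, 0.1493]
tool_rot: [-0.565, 0.03, -0.043, 0.823]
ft_force: [0.8, 0.4, 0.2]
grip_width: 0.0404
```

```bash
python3 -c "
from h import *
st();snap('p9',{'side':(255,200,100,100,6),'top':(225,180,130,100,6)})"
```

```text
t 13.35 tip s,lat,h mm [-42.2   1.1 119.6] F u,ey,n [ 0.6 -0.8  0.1] w 0.0404 tilt 3.0 yawerr -0.31
```

View pics/p9_side.png

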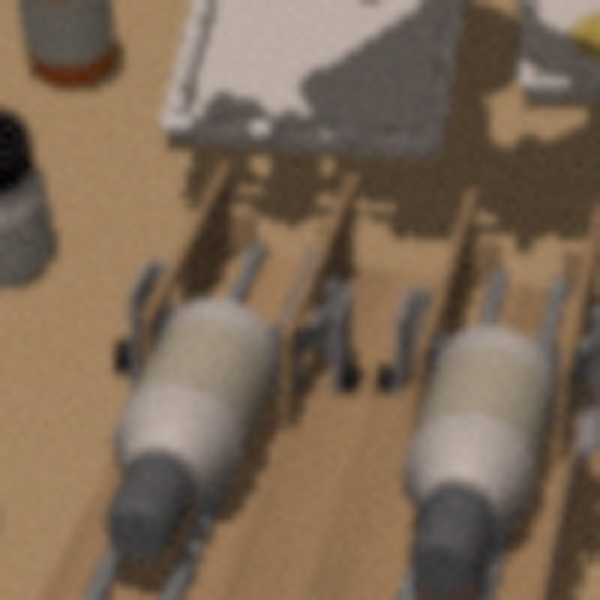

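View pics/p9_top.png

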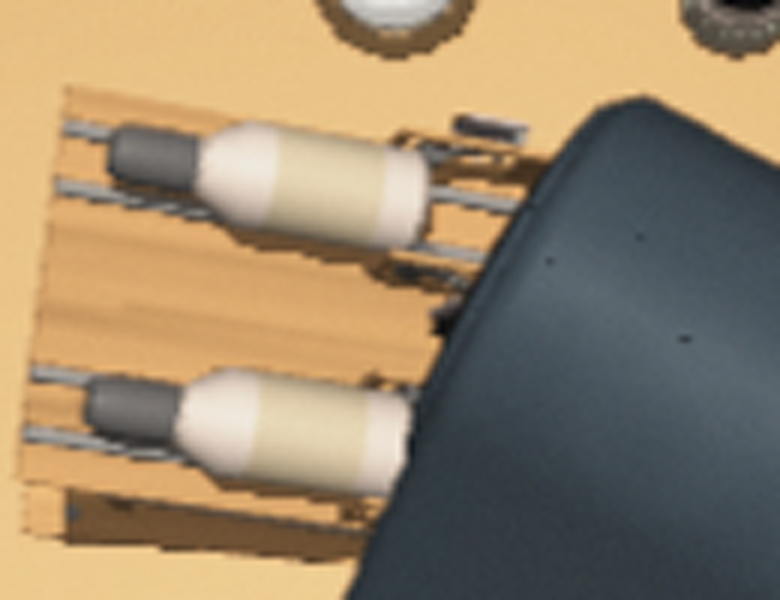

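```bash
cat >> h.py <<'E'
def grasppose(s,lat=0,tiph=11,back=0):
    u,ey,n=axes(); y=-n; x=-ey; Rt=np.c_[x,y,np.cross(x,y)]
    tip=lane(M,YAW,np.array([s,lat,tiph+back])/1000)[0]; return tip-D*y,Rt
E
python3 - <<'E'
from h import *
T=lambda p:np.array(p)/6+[225,180]-.4
for p in((110,152),(200,162),(277,180),(383,200),(424,203),(87,402),(178,410),(360,440)): print(p,s_of('top',T(p)))
print("rods top",[s_of('top',T(p),4) for p in((65,130),(60,187),(33,373),(27,435))])
S=lambda p:np.array(p)/6+[255,200]-.4
for p in ((120,420),(255,475)): print("side body edges",s_of('side',S(p)))
print(delta(*grasppose(185,0,11,90)))
E
```

```text
(110, 152) [278.3  -0.9]
(200, 162) [237.1  -3.7]
(277, 180) [200.5  -1.7]
(383, 200) [149.5  -1.1]
(424, 203) [129.7  -3.2]
(87, 402) [274.1 113.8]
(178, 410) [233.1 111.3]
(360, 440) [148.  112.5]
rods top [array([296.5, -14.3]), array([295.3,  12.8]), array([296.2, 100.1]), array([295.2, 128.4])]
side body edges [202.2 -27.8]
side body edges [228.6  33.1]
([0.08, 3.11, 22.1], [-0.0555, -0.0021, 0.0006])
```

carry_out(moves=[[0.85, 0, 1, 5, -0.055, 0, 0], [0.85, 0, 2, 10, -0.055, 0, 0], [0.85, 0.1, 3.1, 15, -0.055, 0, 0], [0.85, 0.1, 3.1, 20, -0.055, 0, 0], [0.85, 0.1, 3.1, 22.1, -0.055, 0, 0], [0.85, 0.1, 3.1, 22.1, -0.055, 0, 0], [0.85, 0.1, 3.1, 22.1, -0.055, 0, 0]])

```text
time: 14.15
position: [0.6179, 0.115, 0.2027]
tool_rot: [-0.588, 0.028, -0.039, 0.808]
ft_force: [-0.6, 0.9, -0.3]
grip_width: 0.0741
```

```bash
python3 -c "
from h import *
st();snap('g1',{'side':(255,200,100,100,6)}); print(delta(*grasppose(186,-.5,11)))"
```

```text
t 14.15 tip s,lat,h mm [187.6   0.8 101.1] F u,ey,n [ 0.7  0.7 -0.6] w 0.0741 tilt -0.1 yawerr 0.23
([0.12, 8.99, -0.03], [0.0012, 0.0018, 0.0003])
```

View pics/g1_side.png

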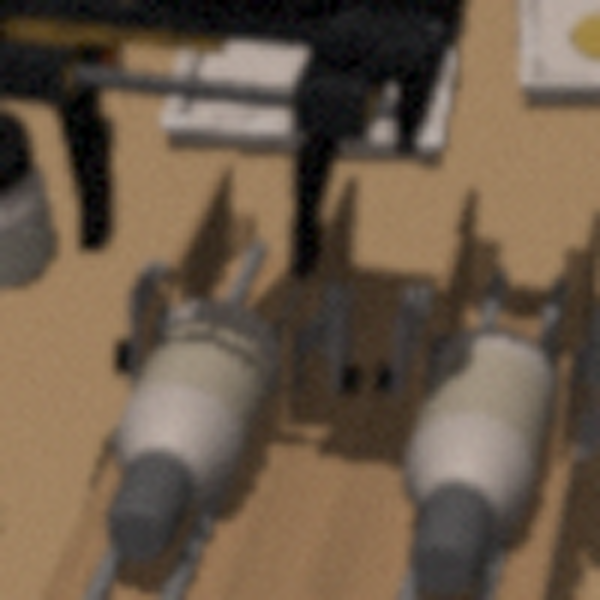

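```bash
python3 -c "
from h import *
o=robot.get_obs(); Rt=R.from_quat(o['tool_rot']).as_matrix(); t=o['position']+D*Rt[:,1]
for k in(-1,0,1): print(((proj('side',t+k*.037*Rt[:,0])-[255,200]+.5)*6).round())"
```

```text
[[294. 264.]]
[[201. 253.]]
[[108. 242.]]
```

carry_out(moves=[[0.85, 0.1, 2, 0, 0, 0, 0], [0.85, 0.1, 4, 0, 0, 0, 0], [0.85, 0.1, 5, 0, 0, 0, 0], [0.85, 0.1, 5.5, 0, 0, 0, 0], [0.85, 0.1, 5.5, 0, 0, 0, 0]])

```text
time: 14.7
position: [0.6209, 0.1297, 0.1491]
tool_rot: [-0.587, 0.03, -0.04, 0.808]
ft_force: [-0.7, 0.0, 0.0]
grip_width: 0.0739
```

```bash
python3 -c "
from h import *
st();snap('g2',{'side':(255,200,100,100,6)}); print(delta(*grasppose(186,-.5,11)))"
```

```text
t 14.7 tip s,lat,h mm [185.2  -0.7  45.5] F u,ey,n [-0.   0.7  0.1] w 0.0739 tilt -0.0 yawerr -0.05
([-0.08, 3.52, 0.05], [0.0006, -0.0003, 0.0011])
```

View pics/g2_side.png

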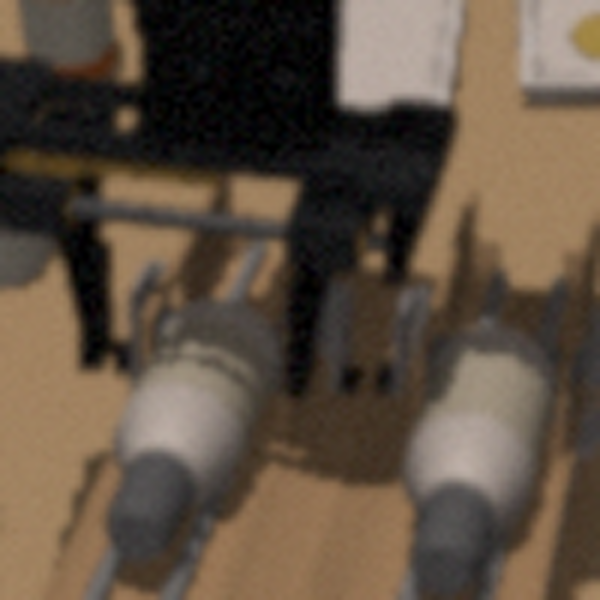

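carry_out(moves=[[0.85, 0, 1.2, 0, 0, 0, 0], [0.85, 0, 2.4, 0, 0, 0, 0], [0.85, 0, 3.2, 0, 0, 0, 0], [0.85, 0, 3.5, 0, 0, 0, 0], [0.85, 0, 3.5, 0, 0, 0, 0]])

```text
time: 15.25
position: [0.6218, 0.1414, 0.1157]
tool_rot: [-0.587, 0.029, -0.04, 0.808]
ft_force: [0.2, -0.6, -0.1]
grip_width: 0.0741
```

```bash
python3 -c "
from h import *
st()"
```

```text
t 15.25 tip s,lat,h mm [186.1  -0.4  10.1] F u,ey,n [-0.6 -0.2  0.1] w 0.0741 tilt -0.0 yawerr 0.02
```

carry_out(moves=[[0.3, 0, 0, 0, 0, 0, 0], [0.3, 0, 0, 0, 0, 0, 0], [0.3, 0, 0, 0, 0, 0, 0], [0.3, 0, 0, 0, 0, 0, 0], [0.3, 0, 0, 0, 0, 0, 0], [0.3, 0, 0, 0, 0, 0, 0]], force=25)

```text
time: 15.85
position: [0.6231, 0.1409, 0.117]
tool_rot: [-0.587, 0.028, -0.041, 0.808]
ft_force: [0.3, -0.1, 0.5]
grip_width: 0.0494
```

```bash
python3 -c "
from h import *
st()"
```

```text
t 15.85 tip s,lat,h mm [186.1  -1.8  11.4] F u,ey,n [ 0.  -0.3  0.5] w 0.0494 tilt -0.0 yawerr 0.03
```

carry_out(moves=[[0.3, 0, -0.5, 0, 0, 0, 0], [0.3, 0, -1.5, 0, 0, 0, 0], [0.3, 0, -3, 0, 0, 0, 0], [0.3, 0, -5, 0, 0, 0, 0], [0.3, 0, -7, 0, 0, 0, 0], [0.3, 0, -10, 0, 0, 0, 0], [0.3, 0, -10, 0, 0, 0, 0]])

```text
time: 16.55
position: [0.6216, 0.1085, 0.2165]
tool_rot: [-0.588, 0.026, -0.044, 0.807]
ft_force: [2.1, 0.5, -1.4]
grip_width: 0.0496
```

```bash
python3 -c "
from h import *
st(); snap('l1',{'side':(235,180,130,110,6),'top':(225,170,130,100,6)})
f=robot.get_obs()['ft_force'];print(f)"
```

```text
t 16.55 tip s,lat,h mm [186.1  -3.5 116.1] F u,ey,n [ 0.2 -2.1 -1.5] w 0.0496 tilt -0.1 yawerr 0.11
[ 0.1158467  -0.38712709 -2.83312843]
```

View pics/l1_side.png

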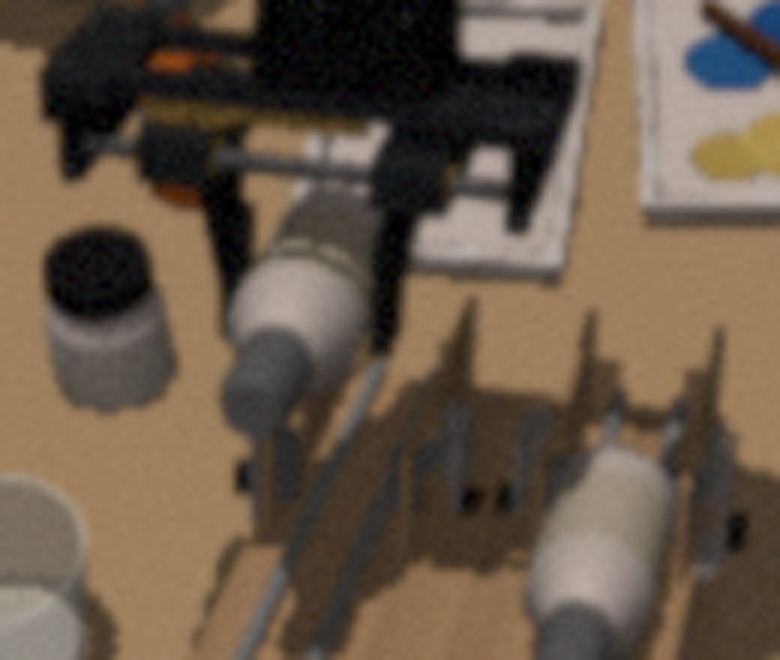

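View pics/l1_top.png

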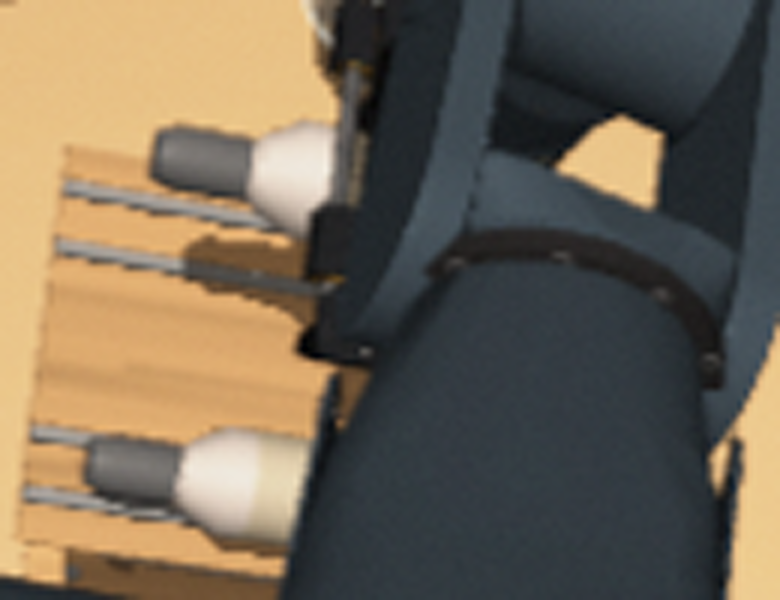

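```bash
cat >> h.py <<'E'
def trayp(tipz,yaw=1.54,c=(.607,-.260),along=-.018,across=0):
    d=np.array([np.cos(yaw),np.sin(yaw),0]); x=np.array([d[1],-d[0],0]); y=np.array([0,0,-1.]); Rt=np.c_[x,y,d]
    return np.array([c[0],c[1],tipz])+along*d+across*x-D*y, Rt
E
python3 - <<'E'
from h import *
a=cv2.imread("pics/top0.png")
for uv,z in(((390,187),0.0),((397,172),.135),((347,184),0),((349,170),.075)): print(uv,onz("top",uv,z).round(3))
print(onz("side",(266,212),0).round(3),onz("side",(264,178),.135).round(3))
print(delta(*trayp(.16)),delta(*trayp(.06)))
E
```

```text
(390, 187) [ 0.736 -0.214  0.   ]
(397, 172) [ 0.736 -0.208  0.135]
(347, 184) [ 0.745 -0.078  0.   ]
(349, 170) [ 0.764 -0.077  0.075]
[ 0.744 -0.208  0.   ] [ 0.736 -0.21   0.135]
([2.61, -6.75, -38.49], [-0.3125, -0.0684, 0.013]) ([2.59, 2.76, -41.56], [-0.3125, -0.0684, 0.013])
```

```bash
python3 -c "
from h import *
print(delta(*trayp(.16,along=-.027,across=-.005)))"
```

```text
([2.18, -7.04, -39.37], [-0.3125, -0.0684, 0.013])
```

carry_out(moves=[[0.3, 0, -1, -2, 0, 0, 0], [0.3, 0.2, -2, -5, 0, 0, 0], [0.3, 0.5, -2.6, -9, -0.05, -0.01, 0], [0.3, 0.8, -3.2, -13, -0.1, -0.02, 0], [0.3, 1.1, -3.8, -17, -0.15, -0.03, 0.01], [0.3, 1.4, -4.4, -21, -0.2, -0.04, 0.01], [0.3, 1.6, -5, -25, -0.25, -0.05, 0.01], [0.3, 1.8, -5.6, -29, -0.28, -0.06, 0.01], [0.3, 2.0, -6.2, -33, -0.312, -0.068, 0.013], [0.3, 2.1, -6.7, -36.5, -0.312, -0.068, 0.013], [0.3, 2.2, -7, -38.5, -0.312, -0.068, 0.013], [0.3, 2.2, -7, -39.4, -0.312, -0.068, 0.013], [0.3, 2.2, -7, -39.4, -0.312, -0.068, 0.013], [0.3, 2.2, -7, -39.4, -0.312, -0.068, 0.013]])

```text
time: 18.05
position: [0.6015, -0.2846, 0.1565]
tool_rot: [-0.706, 0.011, -0.01, 0.708]
ft_force: [0.1, 0.7, -1.0]
grip_width: 0.0494
```

```bash
python3 -c "
from h import *
o=robot.get_obs();print(o['position'],o['ft_force'],o['grip_width'],R.from_quat(o['tool_rot']).as_matrix().round(3))
snap('t1',{'side':(250,130,130,110,6),'top':(320,170,130,100,6)})
print(delta(*trayp(.04,along=-.027,across=-.005)))"
```

```text
[ 0.60147178 -0.28458954  0.15646795] [ 0.12119827  0.66246441 -1.00451151] 0.04936353406478527 [[ 1.    -0.002  0.03 ]
 [-0.03   0.003  1.   ]
 [-0.002 -1.     0.003]]
([-0.05, 11.85, -0.26], [-0.0022, 0.0017, -0.0013])
```

View pics/t1_side.png

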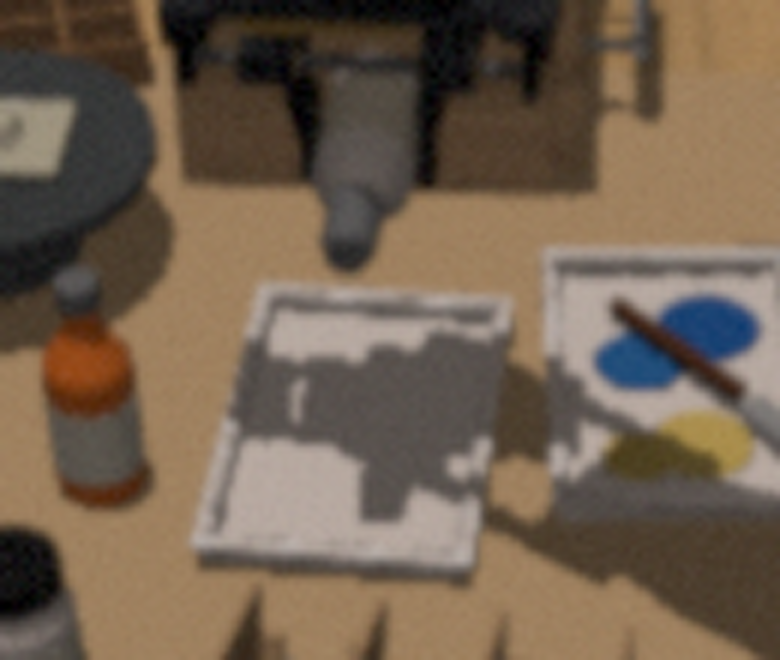

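View pics/t1_top.png

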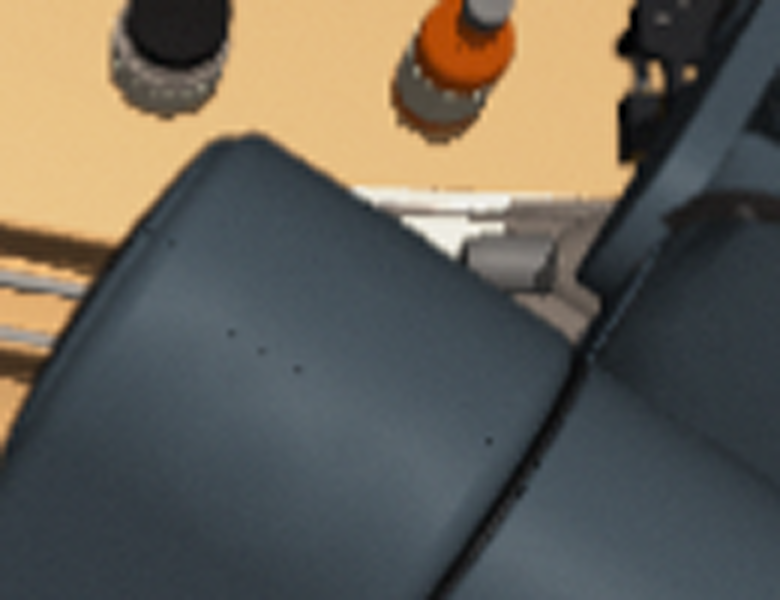

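carry_out(moves=[[0.3, 0, 2, -0.1, 0, 0, 0], [0.3, 0, 5, -0.2, 0, 0, 0], [0.3, 0, 8, -0.2, 0, 0, 0], [0.3, 0, 10.5, -0.2, 0, 0, 0], [0.3, 0, 11.9, -0.2, 0, 0, 0], [0.3, 0, 11.9, -0.2, 0, 0, 0], [0.3, 0, 11.9, -0.2, 0, 0, 0]])

```text
time: 18.85
position: [0.6023, -0.288, 0.0387]
tool_rot: [-0.707, 0.011, -0.011, 0.707]
ft_force: [0.9, -1.1, -1.8]
grip_width: 0.0492
```

```bash
python3 -c "
from h import *
o=robot.get_obs();print(o['position'],o['ft_force'],o['grip_width'])
snap('t2',{'side':(250,130,130,110,6)})
print(delta(*trayp(.015,along=-.027,across=-.005)))"
```

```text
[ 0.60233978 -0.2879593   0.03867161] [ 0.87443878 -1.12893915 -1.82737999] 0.04920179833614653
([-0.16, 2.58, 0.16], [0.0002, 0.0006, 0.0013])
```

View pics/t2_side.png

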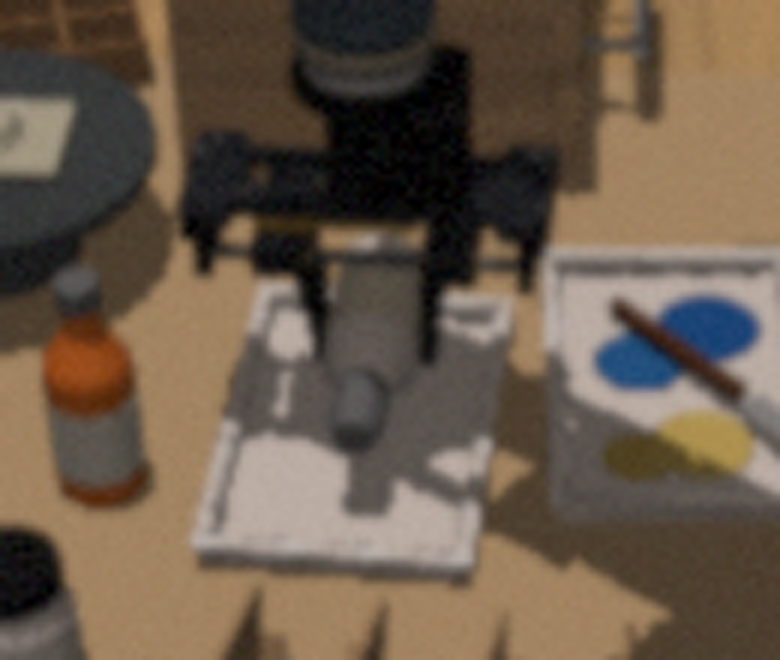

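carry_out(moves=[[0.3, -0.1, 0.5, 0.4, 0, 0, 0], [0.3, -0.1, 1.0, 0.8, 0, 0, 0], [0.3, -0.1, 1.5, 0.8, 0, 0, 0], [0.3, -0.1, 2.0, 0.8, 0, 0, 0], [0.3, -0.1, 2.3, 0.8, 0, 0, 0], [0.3, -0.1, 2.3, 0.8, 0, 0, 0]])

```text
time: 19.5
position: [0.6003, -0.2799, 0.014]
tool_rot: [-0.706, 0.012, -0.01, 0.708]
ft_force: [0.3, -0.3, -2.7]
grip_width: 0.0492
```

```bash
python3 -c "
from h import *
o=robot.get_obs();print(o['position'],o['ft_force'],o['grip_width'])
snap('t3',{'side':(250,130,130,110,6)})"
```

```text
[ 0.60032406 -0.27991926  0.01403875] [ 0.27740956 -0.32349    -2.72993934] 0.04924694459404499
```

View pics/t3_side.png

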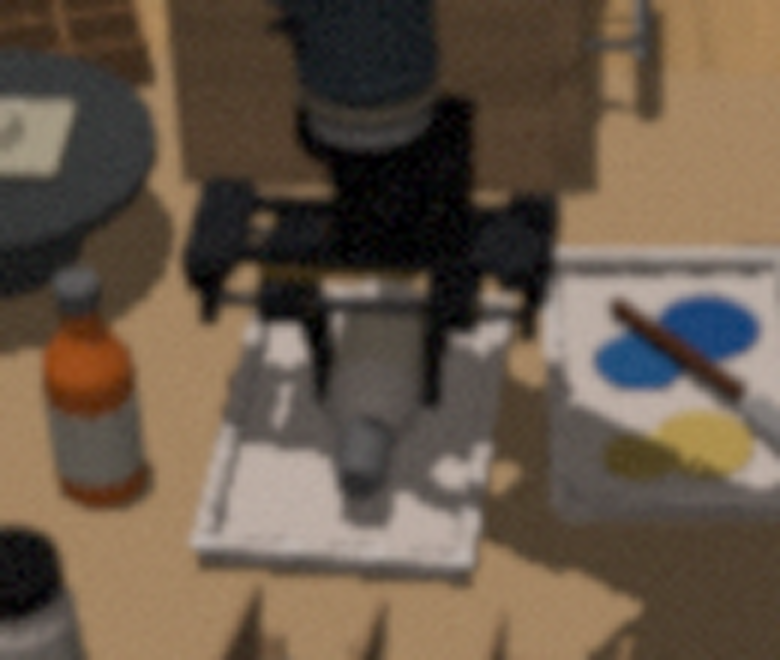

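carry_out(moves=[[0.3, 0, 0.1, 0, 0, 0, 0], [0.3, 0, 0.2, 0, 0, 0, 0], [0.3, 0, 0.2, 0, 0, 0, 0]])

```text
time: 19.85
position: [0.6007, -0.2801, 0.0128]
tool_rot: [-0.707, 0.011, -0.011, 0.708]
ft_force: [-0.0, 0.7, -1.7]
grip_width: 0.0493
```

carry_out(moves=[[0.3, 0, 0.1, 0, 0, 0, 0], [0.3, 0, 0.15, 0, 0, 0, 0], [0.3, 0, 0.15, 0, 0, 0, 0]])

```text
time: 20.15
position: [0.6007, -0.28, 0.0112]
tool_rot: [-0.706, 0.011, -0.01, 0.708]
ft_force: [0.1, -0.2, -2.2]
grip_width: 0.0492
```

carry_out(moves=[[0.3, 0, 0.1, 0, 0, 0, 0], [0.3, 0, 0.1, 0, 0, 0, 0]])

```text
time: 20.35
position: [0.6007, -0.28, 0.0102]
tool_rot: [-0.707, 0.011, -0.01, 0.708]
ft_force: [0.2, -0.4, -1.9]
grip_width: 0.0496
```

```bash
python3 -c "
from h import *
o=robot.get_obs();print(o['position'],o['ft_force'],o['moment'])"
```

```text
[ 0.60069402 -0.28001273  0.01022874] [ 0.17650432 -0.41407601 -1.93820709] [-0.09407816  0.05321441 -0.00338754]
```

carry_out(moves=[[0.3, 0, 0.1, 0, 0, 0, 0], [0.3, 0, 0.1, 0, 0, 0, 0]])

```text
time: 20.55
position: [0.6008, -0.2801, 0.01]
tool_rot: [-0.707, 0.011, -0.011, 0.707]
ft_force: [-0.4, 0.8, 2.8]
grip_width: 0.0489
```

carry_out(moves=[[0.3, 0, 0.1, 0, 0, 0, 0], [0.3, 0, 0.1, 0, 0, 0, 0]])

```text
time: 20.75
position: [0.6008, -0.2801, 0.01]
tool_rot: [-0.707, 0.011, -0.011, 0.707]
ft_force: [-2.2, 2.0, 8.8]
grip_width: 0.0494
```

carry_out(moves=[[0.3, 0, -0.12, 0, 0, 0, 0], [0.6, 0, -0.12, 0, 0, 0, 0], [0.65, 0, -0.12, 0, 0, 0, 0], [0.7, 0, -0.12, 0, 0, 0, 0], [0.74, 0, -0.12, 0, 0, 0, 0], [0.74, 0, -0.12, 0, 0, 0, 0], [0.74, 0, -0.12, 0, 0, 0, 0]])

```text
time: 21.45
position: [0.6007, -0.28, 0.0094]
tool_rot: [-0.707, 0.011, -0.01, 0.708]
ft_force: [0.5, -0.2, -0.6]
grip_width: 0.0639
```

```bash
python3 -c "
from h import *
o=robot.get_obs();print(o['position'],o['ft_force'],o['grip_width'])
snap('t4',{'side':(250,130,130,110,6)})"
```

```text
[ 0.6007144  -0.28004534  0.009415  ] [ 0.49152876 -0.20615772 -0.57499478] 0.06391036189443851
```

View pics/t4_side.png

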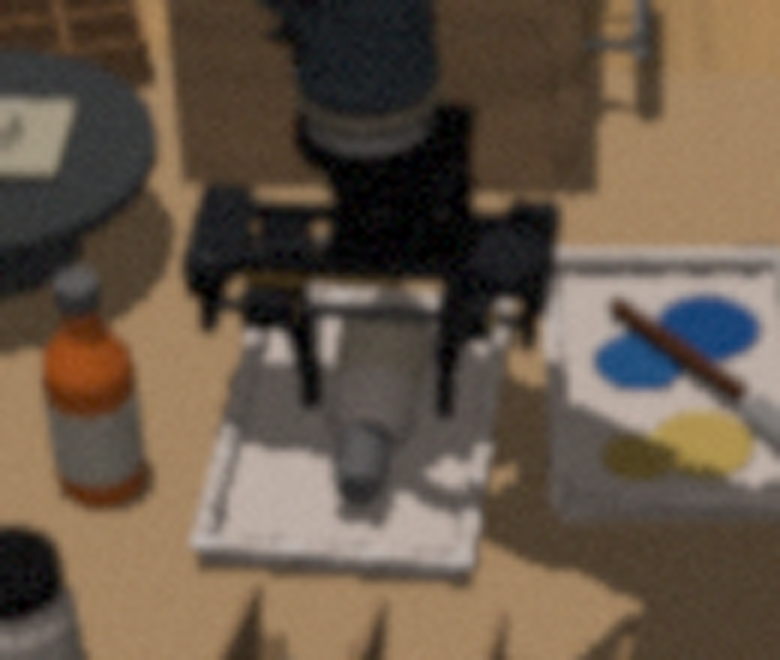

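carry_out(moves=[[0.74, 0, -1, 0, 0, 0, 0], [0.74, 0, -2.5, 0, 0, 0, 0], [0.74, 0, -5, 0, 0, 0, 0], [0.74, 0, -9, 0, 0, 0, 0], [0.74, 0, -13, 0, 0, 0, 0], [0.74, 0, -17, 0, 0, 0, 0], [0.74, -4, -20, 0, 0, 0, 0], [0.74, -8, -22, 0, 0, 0, 0], [0.74, -12, -22, 0, 0, 0, 0], [0.74, -16, -22, 0, 0, 0, 0], [0.74, -16, -22, 0, 0, 0, 0]])

```text
time: 22.6
position: [0.4361, -0.2734, 0.231]
tool_rot: [-0.706, 0.013, -0.01, 0.708]
ft_force: [0.1, 0.5, -0.3]
grip_width: 0.0647
```

```bash
python3 -c "
from h import *
o=robot.get_obs();print(o['position'],o['ft_force'],o['grip_width'])
snap('e1',{'side':(220,120,200,170,4),'top':(215,150,260,170,3)})"
```

```text
[ 0.43609799 -0.27344016  0.23099574] [ 0.11484314  0.54361111 -0.29079684] 0.06469192671628146
```

View pics/e1_side.png

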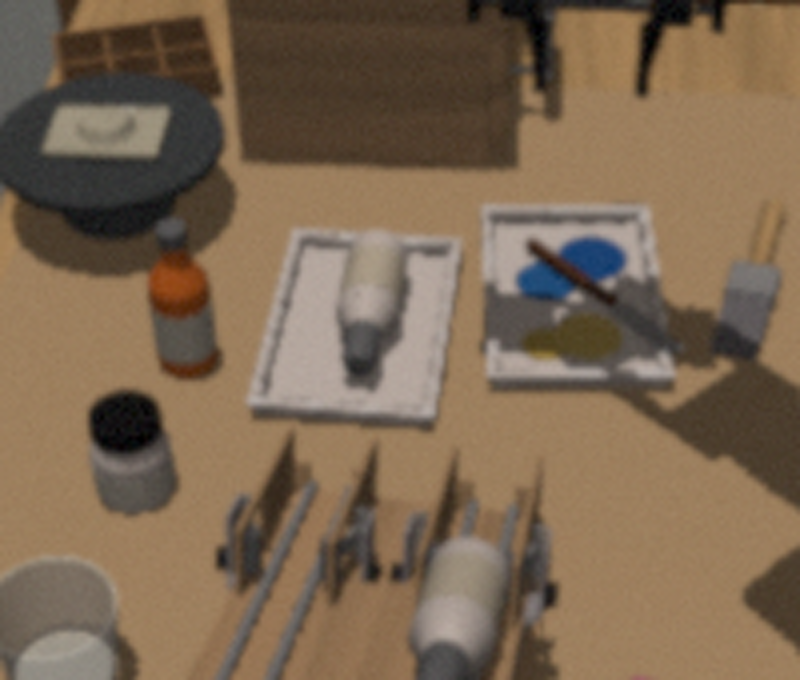

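View pics/e1_top.png

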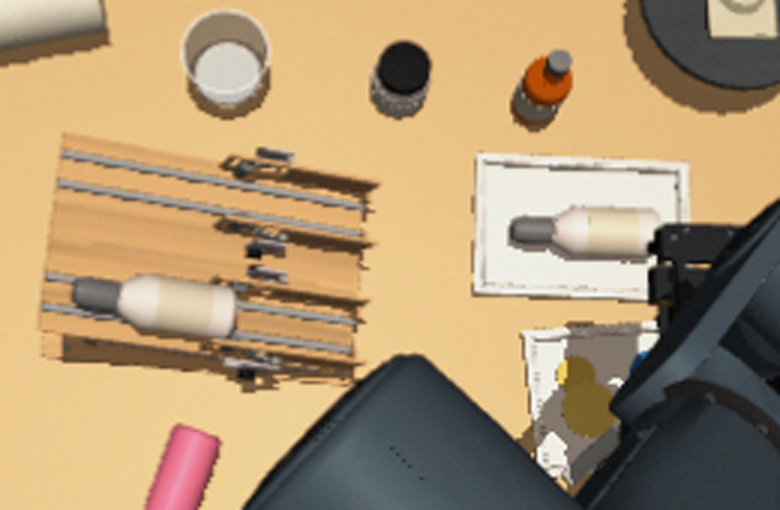

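carry_out(moves=[[0.74, 0, -3, 5, 0, 0, 0], [0.74, 0, -6, 10, 0, 0, 0], [0.74, 0, -6, 15, 0, 0, 0], [0.74, 0, -6, 20, 0, 0, 0], [0.74, 0, -6, 20, 0, 0, 0], [0.74, 0, -6, 20, 0, 0, 0], [0.74, 0, -6, 20, 0, 0, 0]])

```text
time: 23.4
position: [0.4486, -0.076, 0.2906]
tool_rot: [0.707, -0.01, 0.011, -0.707]
ft_force: [0.7, -1.3, 0.4]
grip_width: 0.0647
```

```bash
python3 -c "
from h import *
o=robot.get_obs();print(o['position'],o['ft_force'],max(abs(np.array(o['joint_velocities']))))
snap('e2',{'side':(270,160,70,80,7),'top':(360,190,100,75,7)})
T=lambda p:np.array(p)
"
```

```text
[ 0.44862823 -0.07598201  0.29059317] [ 0.65117222 -1.32385838  0.35998344] 0.032748094404103464
```

View pics/e2_side.png

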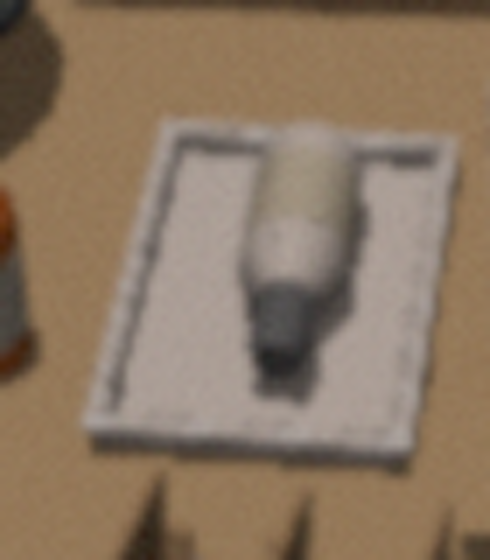

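View pics/e2_top.png

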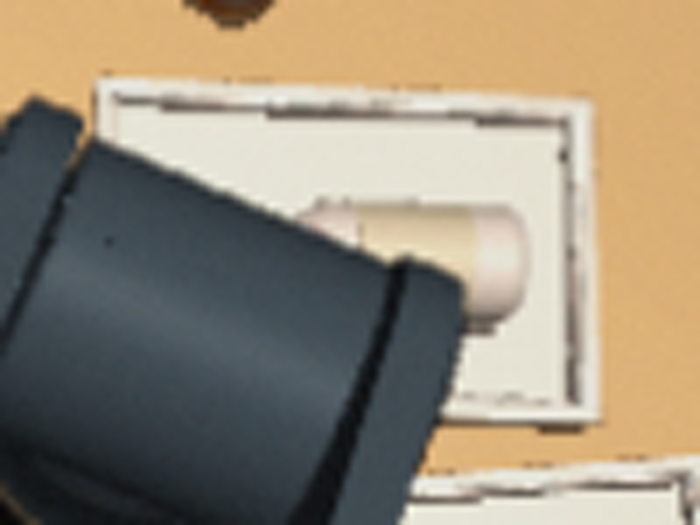

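carry_out(moves=[[0.74, 0, 0, 0, 0, 0, 0], [0.74, 0, 0, 0, 0, 0, 0], [0.74, 0, 0, 0, 0, 0, 0]])

```text
time: 23.8
position: [0.4473, -0.0763, 0.2898]
tool_rot: [-0.706, 0.012, -0.011, 0.708]
ft_force: [0.4, -1.2, 0.4]
grip_width: 0.0644
```

```bash
python3 -c "
from rig import robot
print(robot.get_obs()['time']); print(robot.hand_in())"
```

```text
23.8
the job is handed in; nothing more can be done
None
```

The jammed bottle is out of its lane and lying flat on its side in the empty white tray. I handed the job in at 23.8 s of the 70 s allowed; no verdict was reported.

- **Push:** I pushed the bottle up by its base with shut fingers. I read about 10 N while its shoulder spread the rollers and 3–5 N as its body rubbed along them. The push fell below 2 N with the base at about s = 130 mm. After I backed off, the bottle slid back a little and stayed against the rollers.
- **Lift and lay down:** I gripped it across the body from above at 25 N, where it measured 49.4 mm wide. I lowered it into the tray; the contact force peaked at about 9 N before I eased off and let go.

**Last checks:**
- The bottle did not move between the two final pairs of pictures. Its base is about 15 mm inside the rim.
- The spare bottle is in its lane, and the cup, black-lid jar, orange bottle, paint tray and brush look unmoved. The small white-lidded jar was outside the final crops, so I did not look at it again.
- That the rollers shut rests on the force drop and on the bottle resting against them. The pictures could not show their swing.

**What disagreed:**
- **Tool point:** the reported TCP lies at the fingertips, not 25 mm behind them. Two camera views and a light touch on the table (about 6 N) agreed, so I worked with that offset.
- **Tray position:** the two cameras placed its centre about 11 mm apart along its length. I placed the bottle between the two estimates.

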